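Move the filter carriage to its pointer and snap its retaining bar home

ROBOT

A 7-joint arm with a two-finger parallel gripper is mounted at the origin on the work surface. World frame = base frame: x ahead of the robot, y to its left, z up, the work surface at z = 0. Lengths are in m, angles in rad, forces in N, time in s.
With the tool pointing down it reaches from about 0.35 to 0.9 m from the base axis. Payload 8.1 kg.
Tool frame: the origin (TCP) lies midway between the tips of the shut fingers; the grasp point (between the pads) lies 19 mm behind it; z points along the fingers, y is the direction in which the jaws open and shut (so a half turn about z gives the same grasp; the last joint's range is limited). The gripper opens to 92 mm and grips with 3 to 60 N. Pads are 19 mm wide; open, the fingers measure 130 mm over their backs; the gripper's body (75 mm by 190 mm) begins 47 mm behind the grasp point.
Start: joints at [-1.232, 0.434, 0.025, 1.573, -0.012, 1.134, -0.075], TCP at [0.267, 0.565, 0.227] pointing down, gripper open.
Joint ranges: [-2.62, 2.62], [-0.44, 2.09], [-1.27, 1.32], [0.08, 2.57], [-1.32, 4.46], [0.12, 2], [-2.74, 2.74]. Speed limits (rad/s): [2.22, 2.22, 3.01, 3.01, 3.14, 3.14, 3.14].

INTERFACE

Orientations are given as a unit quaternion [w, x, y, z].
In Python, from bench import ctrl gives the robot as it stands.
- The arm moves only by the tool carry_out, never from a script. Its argument "commands" is a list of rows, each a list of 3 entries, a list of its own where there are three numbers: the turn, a rotation vector about the tool's x, y, z in rad, then the shift along the tool's x, y, z in m, then the opening, from -1 (shut) to 1 (fully open). A call has 1 to 5 rows; each row is the pose to reach, as a shift and turn from the pose commanded when the call began, along the tool's axes at that moment; what a row does not reach only later rows make up. A row lasts 1/10 s, in which the tool goes at most 50 mm and 8.59 degrees, less where a joint would pass 70% of its speed; a pose out of reach is approached as far as the arm can. A call with a gripper value outside its range is refused whole. The fingers move at their own pace and stop on an object; the grip force is fixed at half the most. Time passes only in rows, so rows that repeat a pose let the fingers close. It gives the time, the measured TCP pose, the force and the opening at its end, in the units of the state.
- ctrl.get_obs(): the state, without advancing time (a new reading comes with each control period).
- ctrl.camera(name): name is "scene" or "side" or "wrist"; returns the picture (420x560x3 uint8, red, green, blue); there is no depth.
- ctrl.calibration(name): a dict with "vertical_fov" (degrees; the focal length in pixels is half the picture's height over the tangent of half this angle, whatever the lens; pixels are square), "cx", "cy" (the principal point, pixels), "R" (3x3) and "t" (3): a world point X has camera coordinates R X + t; the wrist camera has in their place "T_tool_cam" (4x4, takes a point from camera to tool coordinates, whose origin is the TCP and whose axes are the flange's). Camera axes: x right, y down, z forward; pixel columns grow to the right and rows downward; lengths in m; the calibration is good to about 2 mm. A picture is of the moment at which its call begins: read the wrist's pose just before it. calibration takes no time and is no camera call.
- ctrl.sign_off(): hands the job in, once; it reports no verdict.
The state is a dict: "time": time; "joints": joint angles; "dq": joint speeds; "joint_torque": joint torques, N m; "eef_pos": TCP position; "ee_rot": TCP orientation; "contact_force": force on the tool from outside, world axes, zero at the start; "ft_torque": the same for the moment, N m; "opening": finger opening in m.
Only numpy, scipy, OpenCV 4.12 (cv2) and the standard library are available. Lean on these libraries where they do the work, as an engineer would, in place of code of your own. Each camera call takes 0.05 s, during which the arm holds its last target.

TASK

The filter carriage is parked under the black beam cover on the optical rail: hold its spring-loaded lock tab down while you slide it along the rail until its index fin lines up with the tip of the pointer block, then let the tab spring back up so that it locks. Then use the seating tool (not the fingers) to press the retaining bar squarely down between the cheeks until both its ends click home, and stand the tool upright on the table again. Do not force the carriage past its teeth with the tab up, and leave everything else where it is.

Things in the scene. Friction and masses are not known exactly. Their poses are not given: they have to be found in the camera images.
- rail: Black anodised optical rail fixed on the table, 60 wide, 460 long, 30 high (end stops 36 high). Origin: centre of its underside. y runs along the rail, z up; -x is the near side (towards the robot, where the lock tab sticks out), +x the far side with the pointer block.
- carriage (a joint): Position (m) of the aluminium filter carriage along the rail's +y, 0 at mid-rail, range -0.17 to 0.17. Slides with about 1 N while its tab is pressed; with the tab up it is locked by teeth, which hold over 35 N, with gaps at every multiple of 0.005 (and about 0.5 mm play). It stops at once when not pushed. On a plate 96 mm long stand two black cheeks (70 long, 5 thick, 28 apart inside, tops 80 mm above the table) parallel to the rail; the retaining bar lies between them.
- tab (a joint): How far (m) the lock tab is pressed down: 0 up (carriage locked), 0.010 fully down. Spring: begins to move at 7 N, 10 N at full press; comes up by itself. The teeth are clear beyond 0.005: hold about 0.0075 while sliding. When let up between tooth gaps it drops into the nearest gap, moving the carriage by up to 2 mm; should it ever rest on top of a tooth it stays about 0.005 down, and a nudge of 1 to 2 mm lets it drop in.
- tab_top (a point): Centre of the top face of the steel lock tab: a ribbed pad 46 mm (across the rail) by 40 mm (along it), 67 mm from the rail's centre line on its near side, 54 mm above the table when up. It lies between two aluminium shoulders of the carriage (44 mm apart, 10 thick, reaching 5 mm above the pad when up) against which a finger pushes when it slides the carriage. Axes as the rail's.
- index (a point): Outer tip of the thin steel index fin on the far edge of the carriage, 43 mm above the table. Axes as the rail's. It is in line (along the rail) with the middle of the tab and of the retaining bar.
- pointer_tip (a point): Tip of the pointed steel plate on top of the pointer block (30 by 30 by 34 mm high aluminium block, fixed, on the far side of the rail, 120 to 150 mm to either side of mid-rail); it points at the rail, 40 mm above the table. A plain block of the same size with a round button and no point stands on the other side: not the target.
- clip: The steel retaining bar between the carriage's cheeks, 24 wide, 58 long, 6 thick, long side along the rail. Origin: centre of its top face. Before: top 69 mm above the table (11 mm below the cheek tops); home: 60 mm. About 10 N in the middle makes both ends snap down 9 mm and stay; pressed at one end, it tips and only that end clicks. The tool's foot must press it.
- bar_mid (a point): Centre of the top face of the retaining bar (4 mm to the far side of the rail's centre line). Axes as the rail's while level.
- bar_end_a (a point): Top face of the retaining bar at its +y end, 29 mm from its middle.
- bar_end_b (a point): Top face of the retaining bar at its -y end, 29 mm from its middle.
- cover: Black beam cover fixed over the middle of the rail: a plate 92 mm across (from 32 mm near side to 60 mm far side of the rail's centre line) and 140 mm along the rail, its underside 96 and top 102 mm above the table, on legs on the far side. Origin: on the table, below the rail's centre line at the plate's mid-length; axes as the rail's. The retaining bar cannot be reached under it; the lock tab can, beside it.
- tool_mid (a point): Middle of the seating tool (half-way up, 50 mm above its foot), standing upright. 100 mm tall, 200 g: steel foot 22 (x) by 44 (y) by 12 high, slim stem 14 by 22, black handle 22 (x) by 36 (y) from 60 to 100 mm above the foot's underside; grasp the handle across x. z up.
- tool: The same seating tool; origin at the centre of the foot's underside, same axes.
- post: Bystander: steel lens post with round foot 44 wide and round head 28 wide, 90 tall, standing. Origin: centre of its underside.
- mount: Bystander: black lens mount with a 40 mm round glass, 48 high, standing. Origin: centre of its underside.
- driver: Bystander: screwdriver 150 long lying down. Origin: on its underside near mid-length, handle to its -x.
- lens_box: Bystander: white lens box 50 by 50 by 25 high. Origin: centre of its underside.
- lens_ring: Bystander: black ring 44 wide, 12 high. Origin: centre of its underside.
- dropper: Bystander: small bottle 36 wide, 75 high. Origin: centre of its underside.
- lens_cap: Bystander: black lens cap 52 wide, 14 high. Origin: centre of its underside.
Not all that is in view belongs to the job. What is shaped like the tool but red is not meant. Leave any blue look-alike of the part that bears pointer_tip alone.

How it is judged:
By the outcome, as a careful person would: the job done as asked, in the order asked, and still so for the second after the job is handed in, with the robot touching nothing.
It also fails if it takes over 58 s, if anything falls off the work surface, if the arm or the gripper's body presses on something with over 40 N, if the wrist force passes 120 N, or if a joint passes its speed limit or range.

## Working session

There is one attempt and no reset: what is moved stays moved. The work goes in short steps, Python scripts to look and compute and a tool call to move; the robot and the scene stay as the last step left them, time stands still between calls to the robot, and variables do not carry over. Pictures are saved under pics/ and viewed, and the job is handed in when it is done.

Besides the shell and the picture viewer there is one more tool, called after ">>>" in YAML: its name, and indented under it one key for each argument. carry_out: Moves the arm, as the interface text tells. Its arguments: {"type":"object","properties":{"commands":{"type":"array","items":{"type":"array"}}},"required":["commands"]}

```bash
ls; mkdir -p pics
python3 - <<'E'
from bench import ctrl
import cv2
o=ctrl.get_obs(); print(o)
for n in ["scene","side","wrist"]:
    im=ctrl.camera(n); cv2.imwrite(f"pics/{n}0.png",cv2.cvtColor(im,cv2.COLOR_RGB2BGR)); print(n,ctrl.calibration(n))
E
```

```text
pics
{'time': 0.0, 'joints': array([-1.2316109 ,  0.43518484,  0.02494015,  1.57407465, -0.01159525,
        1.13401053, -0.07511407]), 'dq': array([-0.00141175, -0.00113484, -0.00015897,  0.00102661,  0.0004507 ,
        0.0012606 , -0.00130139]), 'joint_torque': array([ 4.98838654e-04, -6.67847514e+01,  9.85354856e-01, -3.14465046e+01,
       -6.05908153e-02,  4.24594141e-02,  1.41955184e-04]), 'eef_pos': array([0.26704101, 0.5645209 , 0.22597697]), 'ee_rot': array([-1.04282369e-04,  2.19125968e-01,  9.75696276e-01, -7.59188902e-04]), 'contact_force': array([ 0.07150614, -0.06700397,  0.33236587]), 'ft_torque': array([-0.0023473 ,  0.00486439, -0.02834233]), 'opening': 0.09177945128072784}
scene {'vertical_fov': 44.93268946354337, 'cx': 275.43905999092397, 'cy': 217.25016031253412, 'R': array([[ 0.24584642,  0.96928604,  0.00664202],
       [ 0.59895619, -0.14652251, -0.78726275],
       [-0.76210959,  0.197524  , -0.6165819 ]]), 't': array([-0.16021506, -0.29838208,  1.71323907])}
side {'vertical_fov': 45.2321942686709, 'cx': 273.9660834011597, 'cy': 198.7486188366387, 'R': array([[ 0.88000055, -0.47484224,  0.01113033],
       [-0.33988411, -0.64591269, -0.6835756 ],
       [ 0.33177978,  0.59776388, -0.72979485]]), 't': array([-0.50689557,  0.2609158 ,  0.91995279])}
wrist {'vertical_fov': 71.51981883562607, 'cx': 280.4900520318426, 'cy': 212.54425397758595, 'T_tool_cam': array([[-2.21589587e-04, -9.63591252e-01, -2.67379598e-01,
         7.26795329e-02],
       [ 9.99999973e-01, -2.33447651e-04,  1.25609198e-05,
        -7.10253635e-04],
       [-7.45227315e-05, -2.67379588e-01,  9.63591278e-01,
        -1.59260500e-01],
       [ 0.00000000e+00,  0.00000000e+00,  0.00000000e+00,
         1.00000000e+00]])}
```

View pics/scene0.png

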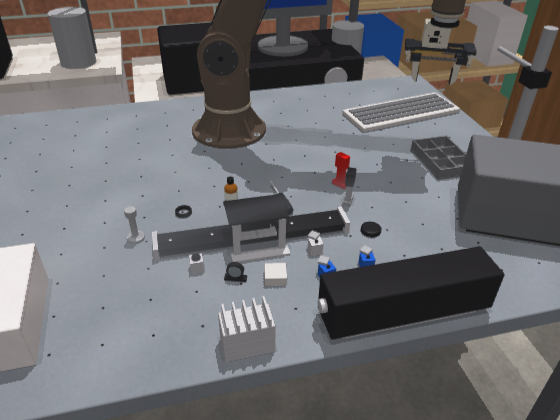

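View pics/side0.png

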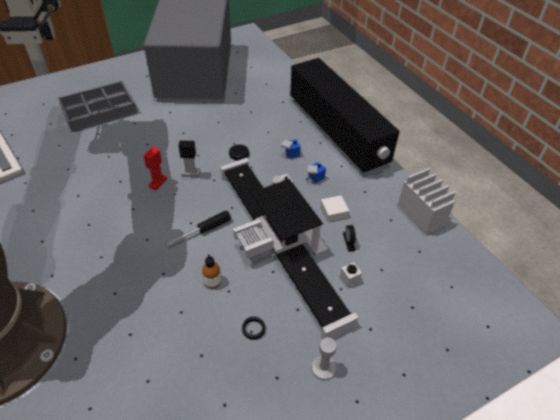

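View pics/wrist0.png

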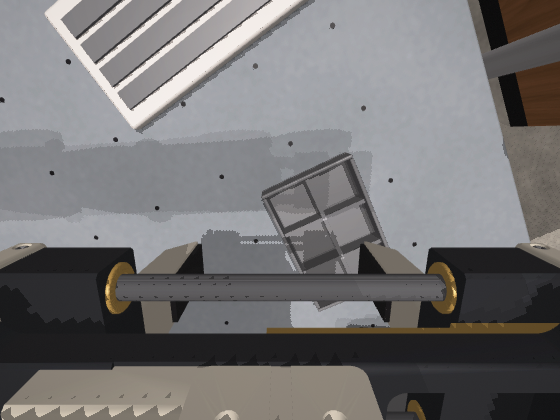

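Scene view: the rail runs from (155,240) to (348,220) with the cover at (258,210). Side view: the lock tab and carriage are at (255,237).

Candidates for each thing I need:
- **Tool:** black-handled one at side (188,155) / scene (350,183), or the red one at side (155,168) / scene (342,168). The description picks the black one.
- **Pointer block:** grey one at scene (315,243) / side (280,182), blue ones at scene (327,268) and (367,257), or the plain button block at scene (196,262). The description picks the grey pointed one.

I'll check these in close crops.

Run:
```python
import cv2,numpy as np
a=cv2.imread("pics/scene0.png");b=cv2.imread("pics/side0.png")
cv2.imwrite("pics/c1.png",cv2.resize(a[160:290,140:390],None,fx=3.2,fy=3.2,interpolation=cv2.INTER_CUBIC))
cv2.imwrite("pics/c2.png",cv2.resize(b[130:330,140:370],None,fx=3,fy=3,interpolation=cv2.INTER_CUBIC)[:600])
```

```text
(no output)
```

View pics/c1.png

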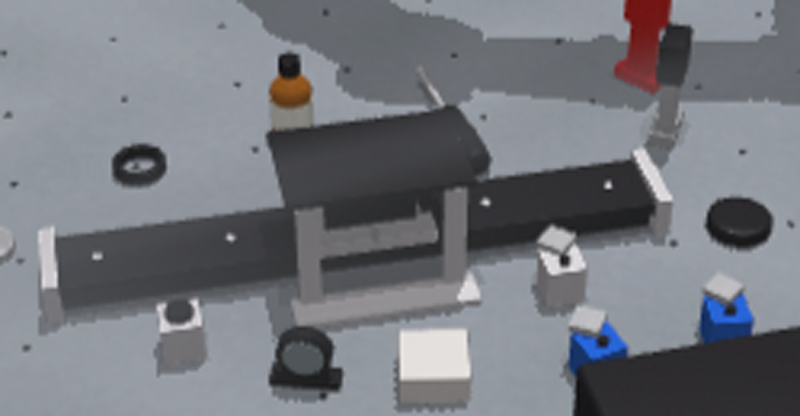

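View pics/c2.png

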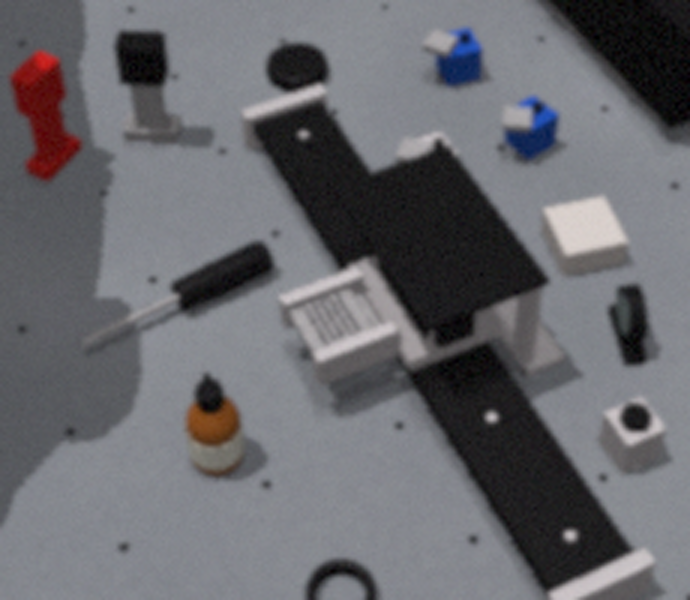

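```bash
cat > h.py <<'E'
from bench import ctrl
import numpy as np, cv2
from scipy.spatial.transform import Rotation as Rr
def cam(name,obs=None):
    c=ctrl.calibration(name); f=210/np.tan(np.radians(c["vertical_fov"])/2)
    if name!="wrist": R=np.array(c["R"]);t=np.array(c["t"]); return f,c["cx"],c["cy"],R.T,-R.T@t
    o=obs or ctrl.get_obs(); q=o["ee_rot"]; Rt=Rr.from_quat([q[1],q[2],q[3],q[0]]).as_matrix()
    T=np.array(c["T_tool_cam"]); return f,c["cx"],c["cy"],Rt@T[:3,:3],Rt@T[:3,3]+o["eef_pos"]
def ray(C,u,v):
    f,cx,cy,R,p=C; d=R@np.array([(u-cx)/f,(v-cy)/f,1]); return p,d/np.linalg.norm(d)
def onz(C,u,v,z):
    p,d=ray(C,u,v); return p+d*(z-p[2])/d[2]
def two(r1,r2):
    A=0;b=0
    for p,d in (r1,r2):
        M=np.eye(3)-np.outer(d,d); A=A+M; b=b+M@p
    X=np.linalg.solve(A,b); return X,[np.linalg.norm((np.eye(3)-np.outer(d,d))@(X-p)) for p,d in (r1,r2)]
def proj(C,X):
    f,cx,cy,R,p=C; c=R.T@(np.array(X)-p); return np.array([cx+f*c[0]/c[2],cy+f*c[1]/c[2]])
E
python3 - <<'E'
from h import *
np.set_printoptions(precision=4,suppress=True)
S=cam("side");C=cam("scene")
s=lambda x,y:(140+x/3,130+y/3); c=lambda x,y:(140+x/3.2,160+y/3.2)
for p in [(304,135),(492,417),(570,536)]: print("screw side",onz(S,*s(*p),.03))
for p in [(97,256),(230,238),(486,202),(608,185)]: print("screw scene",onz(C,*c(*p),.03))
print("endstop side far corners",[onz(S,*s(*p),.036) for p in [(245,112),(325,90),(550,598),(652,553)]])
print("endstop scene",[onz(C,*c(*p),.036) for p in [(48,230),(58,290),(637,152),(665,203)]])
print("cover side near corners z.102",[onz(S,*s(*p),.102) for p in [(365,180),(425,330),(547,280),(440,143)]])
print("pad",onz(S,*s(337,315),.054))
print("pointer scene",onz(C,*c(572,232),.04),onz(C,*c(558,240),.04))
print("pointer side",onz(S,*s(398,153),.04))
print("tool handle top side",onz(S,*s(141,37),.1),"scene",onz(C,*c(676,30),.1))
print("tool foot side", onz(S,*s(153,130),.012),"scene",onz(C,*c(668,128),.006))
E
```

```text
screw side [0.5733 0.1568 0.03  ]
screw side [ 0.5668 -0.1421  0.03  ]
screw side [ 0.5639 -0.242   0.03  ]
screw scene [ 0.57   -0.2386  0.03  ]
screw scene [ 0.5729 -0.1391  0.03  ]
screw scene [0.577 0.061 0.03 ]
screw scene [0.5793 0.1606 0.03  ]
endstop side far corners [array([0.541, 0.196, 0.036]), array([0.6081, 0.1897, 0.036 ]), array([ 0.528 , -0.2748,  0.036 ]), array([ 0.5994, -0.2784,  0.036 ])]
endstop scene [array([ 0.538 , -0.2717,  0.036 ]), array([ 0.6085, -0.2691,  0.036 ]), array([0.5511, 0.1945, 0.036 ]), array([0.6183, 0.1932, 0.036 ])]
cover side near corners z.102 [array([0.5612, 0.0289, 0.102 ]), array([ 0.5339, -0.1065,  0.102 ]), array([ 0.6246, -0.1073,  0.102 ]), array([0.6252, 0.0366, 0.102 ])]
pad [ 0.5067 -0.0343  0.054 ]
pointer scene [0.6391 0.1106 0.04  ] [0.6455 0.0975 0.04  ]
pointer side [0.624  0.0962 0.04  ]
tool handle top side [0.4809 0.2448 0.1   ] scene [0.4803 0.2483 0.1   ]
tool foot side [0.4764 0.235  0.012 ] scene [0.4881 0.248  0.006 ]
```

Crops confirm the choices: grey pointed block with its tip towards the rail at c1 (572,232), black-handled tool at c2 (141,60), tab pad at c2 (337,315). Next I move the wrist camera above the pointer side, with the jaws across the rail.

```bash
cat >> h.py <<'E'
TH=-0.0235
def plan(pos,th=None,o=None):
    th=TH if th is None else th
    o=o or ctrl.get_obs(); q=o["ee_rot"]; R0=Rr.from_quat([q[1],q[2],q[3],q[0]]).as_matrix()
    y=np.array([np.cos(th),np.sin(th),0]);z=np.array([0,0,-1.]);x=np.cross(y,z)
    R1=np.c_[x,y,z]
    rv=Rr.from_matrix(R0.T@R1).as_rotvec(); sh=R0.T@(np.array(pos)-o["eef_pos"])
    print("turn",np.round(rv,4).tolist(),"shift",np.round(sh,4).tolist())
E
python3 -c "
from h import *
plan([.57,.02,.26])"
```

```text
turn [-0.001, 0.0008, 1.1525] shift [-0.5067, -0.3628, -0.0334]
```

>>> carry_out:
  commands:
    - [[0,0,1.1525],[-0.507,-0.363,-0.034],1]
    - [[0,0,1.1525],[-0.507,-0.363,-0.034],1]
    - [[0,0,1.1525],[-0.507,-0.363,-0.034],1]
    - [[0,0,1.1525],[-0.507,-0.363,-0.034],1]
    - [[0,0,1.1525],[-0.507,-0.363,-0.034],1]

```text
time: 0.65
eef_pos: [0.3891, 0.3449, 0.2404]
ee_rot: [-0.0, 0.564, 0.826, 0.0]
contact_force: [1.7, 0.6, -0.4]
opening: 0.0921
```

```bash
python3 -c "
from h import *
plan([.57,.02,.26]); print(ctrl.get_obs()['joints'])"
```

```text
turn [-0.0001, -0.0002, 0.3963] shift [-0.3684, 0.0501, -0.0197]
[-1.02785566  0.24980339  0.24936953  1.82289505 -0.06953899  1.07728924
 -0.38013269]
```

>>> carry_out:
  commands:
    - [[0,0,0.396],[-0.368,0.05,-0.02],-1]
    - [[0,0,0.396],[-0.368,0.05,-0.02],-1]
    - [[0,0,0.396],[-0.368,0.05,-0.02],-1]
    - [[0,0,0.396],[-0.368,0.05,-0.02],-1]
    - [[0,0,0.396],[-0.368,0.05,-0.02],-1]

```text
time: 1.15
eef_pos: [0.5118, 0.1277, 0.254]
ee_rot: [-0.0, 0.713, 0.701, 0.0]
contact_force: [0.3, 1.4, 0.3]
opening: 0.0561
```

```bash
python3 -c "
from h import *
plan([.57,.02,.26])"
```

```text
turn [0.0001, -0.0003, 0.0067] shift [-0.1067, 0.06, -0.006]
```

>>> carry_out:
  commands:
    - [[0,0,0.0065],[-0.107,0.06,-0.006],-1]
    - [[0,0,0.0065],[-0.107,0.06,-0.006],-1]
    - [[0,0,0.0065],[-0.107,0.06,-0.006],-1]
    - [[0,0,0.0065],[-0.107,0.06,-0.006],-1]
    - [[0,0,0.0065],[-0.107,0.06,-0.006],-1]

```text
time: 1.65
eef_pos: [0.5692, 0.0214, 0.2594]
ee_rot: [-0.0, 0.716, 0.698, -0.0]
contact_force: [0.2, -0.3, 0.3]
opening: 0.0164
```

```bash
python3 -c "
from h import *
o=ctrl.get_obs(); im=ctrl.camera('wrist'); cv2.imwrite('pics/w1.png',im[:,:,::-1]); print(o['eef_pos'],o['ee_rot'],o['opening'],o['dq'])
import pickle; pickle.dump(o,open('o1.pkl','wb'))"
```

```text
[0.56918525 0.02144731 0.25935349] [-3.88093796e-04  7.15732281e-01  6.98374596e-01 -2.72633131e-04] 0.016370469520352305 [-0.02916353 -0.00768473 -0.02374917  0.01082825 -0.00232124  0.00109149
 -0.0057554 ]
```

View pics/w1.png

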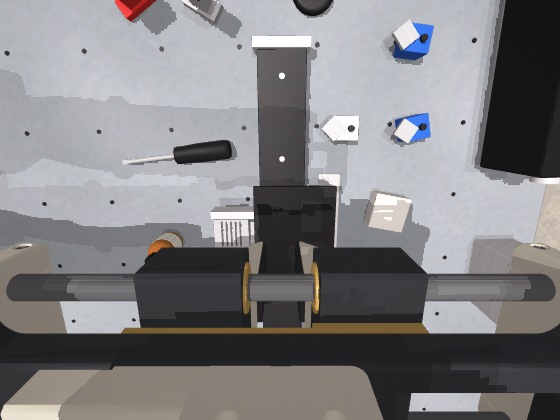

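The wrist view shows the pointer tip at about (322,128), rail screws at (282,76) and (282,159), the near shoulder at about (232,213), and the cover's +y edge at row 187. I'll measure on an enlarged crop.

Run:
```python
import cv2
a=cv2.imread("pics/w1.png")
cv2.imwrite("pics/w1a.png",cv2.resize(a[0:250,190:370],None,fx=4,fy=4,interpolation=cv2.INTER_CUBIC)[:600])
cv2.imwrite("pics/w1b.png",cv2.resize(a[150:260,190:370],None,fx=4,fy=4,interpolation=cv2.INTER_CUBIC)[:600])
```

```text
(no output)
```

View pics/w1a.png

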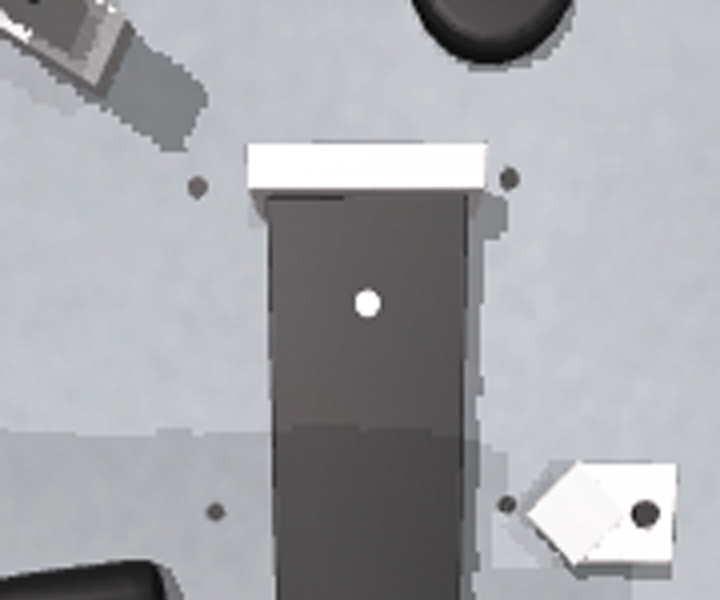

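View pics/w1b.png

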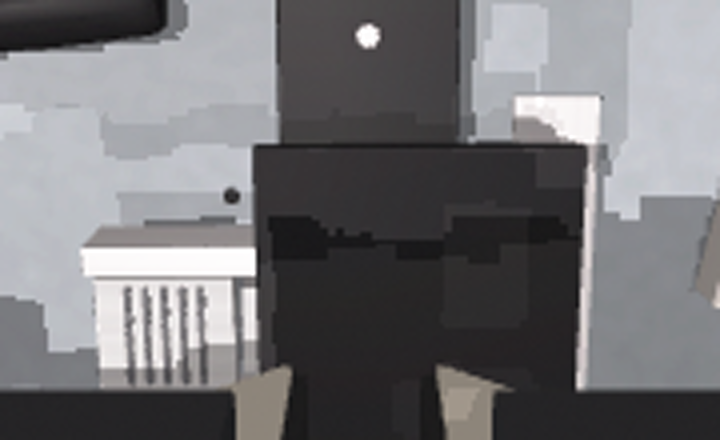

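```bash
cat >> h.py <<'E'
P0=np.array([0,0.]) 
def rail(X,O,th=None):
    th=TH if th is None else th
    d=np.array(X)[:2]-np.array(O)[:2]; return np.array([np.cos(th)*d[0]+np.sin(th)*d[1],-np.sin(th)*d[0]+np.cos(th)*d[1]])
E
python3 - <<'E'
from h import *; import pickle
np.set_printoptions(precision=4,suppress=True)
o=pickle.load(open('o1.pkl','rb')); W=cam("wrist",o); k=.25
a=lambda x,y:(190+(x-1.5)/4,(y-1.5)/4); b=lambda x,y:(190+(x-1.5)/4,150+(y-1.5)/4)
s1=onz(W,*a(367.5,303.5),.03);s2=onz(W,*b(368.5,36),.03)
print("screws",s1,s2,"angle",np.arctan2(s1[0]-s2[0],s1[1]-s2[1]),"dist",np.linalg.norm(s1-s2))
print("endstop top corners",[onz(W,*a(*p),.036) for p in [(247,143),(487,143),(247,188),(487,188)]])
print("tip",onz(W,*a(528,514),.04))
print("block right edge z34",onz(W,*a(676,463),.034),onz(W,*a(673,563),.034))
print("shoulder z59 left",onz(W,*b(82,248),.059),onz(W,*b(82,277),.059))
print("pad left z54",onz(W,*b(95,300),.054), "pad far gap", onz(W,*b(235,300),.054))
print("cover corner",onz(W,*b(253,144),.102),onz(W,*b(587,144),.102))
E
```

```text
screws [0.5726 0.1592 0.03  ] [0.5705 0.0588 0.03  ] angle 0.020567892731700652 dist 0.10039743117212963
endstop top corners [array([0.5385, 0.202 , 0.036 ]), array([0.6084, 0.2002, 0.036 ]), array([0.5379, 0.1902, 0.036 ]), array([0.6084, 0.1885, 0.036 ])]
tip [0.6211 0.096  0.04  ]
block right edge z34 [0.668  0.1103 0.034 ] [0.6685 0.0798 0.034 ]
shoulder z59 left [ 0.4773 -0.0033  0.059 ] [ 0.4765 -0.0129  0.059 ]
pad left z54 [ 0.4787 -0.0224  0.054 ] pad far gap [ 0.5247 -0.0235  0.054 ]
cover corner [0.5381 0.0367 0.102 ] [0.6298 0.0344 0.102 ]
```

```bash
cat >> h.py <<'E'
TH=-0.0225; O=np.array([.568,-.0407])
def rp(x,s,z): return [O[0]+np.cos(TH)*x-np.sin(TH)*s, O[1]+np.sin(TH)*x+np.cos(TH)*s, z]
E
python3 -c "
from h import *
print(rp(-.069,.008,.09)); plan(rp(-.069,.008,.09))"
```

```text
[np.float64(0.4991974497010658), np.float64(-0.031149655903443554), 0.09]
turn [-0.001, -0.0006, -0.0002] shift [-0.0554, -0.0684, 0.1694]
```

>>> carry_out:
  commands:
    - [[-0.001,-0.0006,0],[-0.036,-0.044,0.04],-1]
    - [[-0.001,-0.0006,0],[-0.0554,-0.0684,0.07],-1]
    - [[-0.001,-0.0006,0],[-0.0554,-0.0684,0.12],-1]
    - [[-0.001,-0.0006,0],[-0.0554,-0.0684,0.169],-1]
    - [[-0.001,-0.0006,0],[-0.0554,-0.0684,0.169],-1]

```text
time: 2.2
eef_pos: [0.4957, -0.0306, 0.0869]
ee_rot: [-0.002, 0.715, 0.7, -0.003]
contact_force: [-0.8, 0.5, 0.4]
opening: 0.0006
```

```bash
python3 -c "
from h import *
plan(rp(-.069,.008,.058));o=ctrl.get_obs();print(o['opening'],o['contact_force'],o['eef_pos'])
for n in ('side','scene'): cv2.imwrite('pics/%s2.png'%n,ctrl.camera(n)[:,:,::-1])
a=cv2.imread('pics/side2.png')
cv2.imwrite('pics/side2c.png',cv2.resize(a[150:300,180:360],None,fx=4,fy=4))"
```

```text
turn [-0.0071, 0.0006, 0.0011] shift [-0.0005, 0.0038, 0.0288]
0.0006215338813925778 [-0.78238535  0.5470001   0.36806907] [ 0.49566179 -0.03057154  0.08685225]
```

View pics/side2c.png

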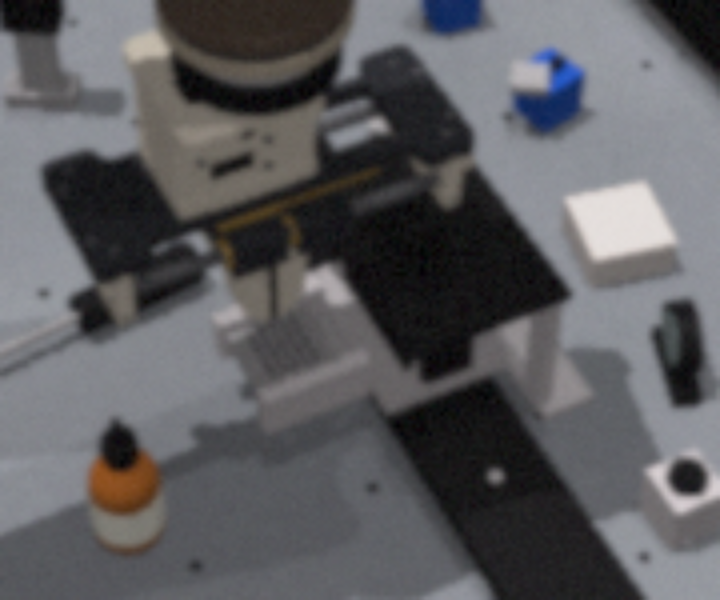

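Side view: the shut fingers hang over the pad's +y half, between the shoulders and clear of the cover. I descend to just above contact, then press.

>>> carry_out:
  commands:
    - [[-0.007,0.0006,0],[-0.0005,0.0038,0.015],-1]
    - [[-0.007,0.0006,0],[-0.0005,0.0038,0.028],-1]
    - [[-0.007,0.0006,0],[-0.0005,0.0038,0.029],-1]

```text
time: 2.6
eef_pos: [0.504, -0.0322, 0.0621]
ee_rot: [0.003, 0.715, 0.699, 0.003]
contact_force: [0.1, -0.1, 0.2]
opening: 0.0006
```

```bash
python3 -c "
from h import *
plan(rp(-.069,.008,.0465))"
```

```text
turn [0.0081, -0.0005, -0.0] shift [0.0009, -0.0049, 0.0155]
```

>>> carry_out:
  commands:
    - [[0,0,0],[0,0,0],-1]
    - [[0,0,0],[0,0,0],-1]

```text
time: 2.8
eef_pos: [0.5042, -0.0328, 0.0627]
ee_rot: [0.003, 0.715, 0.699, 0.003]
contact_force: [0.0, -0.6, -0.5]
opening: 0.0006
```

```bash
python3 -c "
from h import *
plan(rp(-.069,.008,.0465))"
```

```text
turn [0.0091, -0.0002, -0.0009] shift [0.0016, -0.0052, 0.0161]
```

>>> carry_out:
  commands:
    - [[0.009,0,0],[0,-0.004,0.005],-1]
    - [[0.009,0,0],[0,-0.004,0.009],-1]
    - [[0.009,0,0],[0,-0.004,0.012],-1]
    - [[0.009,0,0],[0,-0.004,0.012],-1]

```text
time: 3.2
eef_pos: [0.4993, -0.0328, 0.0496]
ee_rot: [-0.001, 0.715, 0.699, -0.001]
contact_force: [-2.8, 0.9, 7.1]
opening: 0.0004
```

>>> carry_out:
  commands:
    - [[0,0,0],[0,0,0.002],-1]
    - [[0,0,0],[0,0,0.003],-1]
    - [[0,0,0],[0,0,0.003],-1]
    - [[0,0,0],[0,0,0.003],-1]

```text
time: 3.6
eef_pos: [0.4993, -0.0328, 0.0469]
ee_rot: [-0.001, 0.715, 0.699, -0.0]
contact_force: [-3.6, 1.3, 8.2]
opening: 0.0007
```

>>> carry_out:
  commands:
    - [[0,0,0],[0.003,0,0.0007],-1]
    - [[0,0,0],[0.01,0,0.0007],-1]
    - [[0,0,0],[0.02,0,0.0007],-1]
    - [[0,0,0],[0.032,0,0.0007],-1]
    - [[0,0,0],[0.04,0,0.0007],-1]

```text
time: 4.1
eef_pos: [0.5002, 0.0076, 0.0461]
ee_rot: [-0.001, 0.715, 0.699, -0.001]
contact_force: [-2.2, -1.0, 9.4]
opening: 0.0002
```

```bash
python3 -c "
from h import *
a=ctrl.camera('side')[:,:,::-1]
cv2.imwrite('pics/side3c.png',cv2.resize(a[130:280,180:360],None,fx=4,fy=4))
o=ctrl.get_obs();print(o['eef_pos'],o['contact_force'],rail(o['eef_pos'],O,TH))"
```

```text
[0.50023035 0.00912111 0.04606374] [-2.31053655  0.59822519  8.62151505] [-0.06887338  0.04828381]
```

View pics/side3c.png

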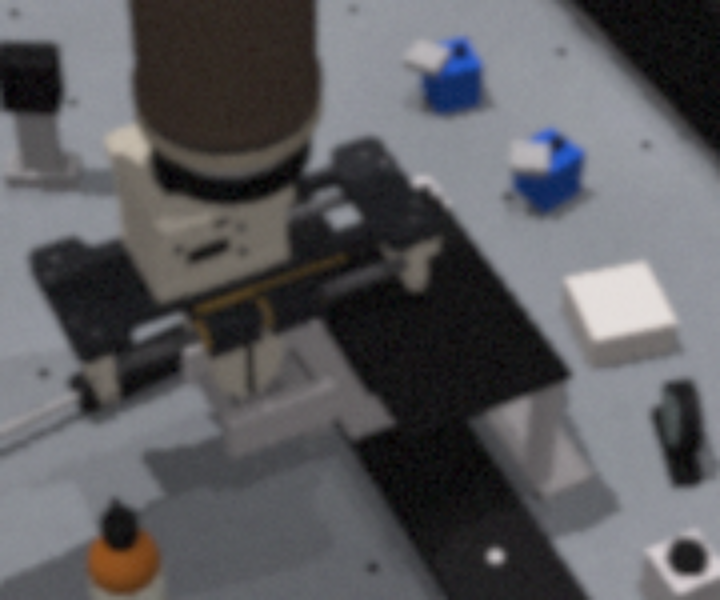

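>>> carry_out:
  commands:
    - [[0,0,0],[0.018,0,0],-1]
    - [[0,0,0],[0.036,0,0],-1]
    - [[0,0,0],[0.054,0,0],-1]
    - [[0,0,0],[0.072,0,0],-1]
    - [[0,0,0],[0.09,0,0],-1]

```text
time: 4.65
eef_pos: [0.5023, 0.0972, 0.0462]
ee_rot: [-0.001, 0.716, 0.698, -0.001]
contact_force: [-2.3, -2.3, 8.5]
opening: 0.0007
```

>>> carry_out:
  commands:
    - [[0,0,0],[0,0,0],-1]
    - [[0,0,0],[0,0,0],-1]

```text
time: 4.85
eef_pos: [0.5024, 0.0982, 0.0462]
ee_rot: [-0.001, 0.715, 0.699, -0.0]
contact_force: [-2.5, -0.1, 9.2]
opening: 0.0005
```

```bash
python3 -c "
from h import *
o=ctrl.get_obs();print(o['eef_pos'],o['contact_force'],rail(o['eef_pos'],O,TH))
a=ctrl.camera('scene')[:,:,::-1]
cv2.imwrite('pics/sc4c.png',cv2.resize(a[190:270,240:370],None,fx=6,fy=6,interpolation=cv2.INTER_CUBIC))
import pickle; o=ctrl.get_obs(); pickle.dump(o,open('o4.pkl','wb'))
cv2.imwrite('pics/w4.png',ctrl.camera('wrist')[:,:,::-1])
"
```

```text
[0.50239848 0.09821031 0.04617358] [-2.54019912 -0.08179749  9.15545015] [-0.06871013  0.13739924]
```

View pics/sc4c.png

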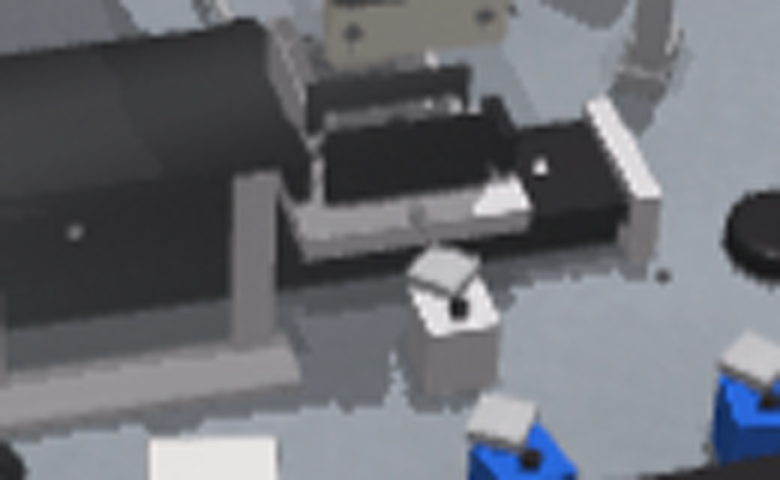

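View pics/w4.png

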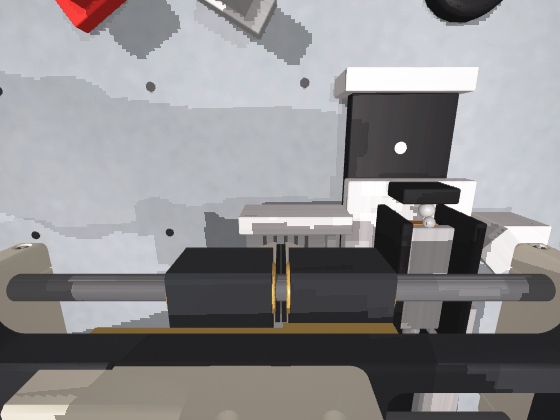

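Run:
```python
from h import *; import pickle
np.set_printoptions(precision=4,suppress=True)
C=cam("scene"); c=lambda x,y:(240+(x-2.5)/6,190+(y-2.5)/6)
for p in [(417,212),(418,218),(419,225)]: print("fin",rail(onz(C,*c(*p),.043),O))
for p in [(435,246),(436,250)]: print("tip",rail(onz(C,*c(*p),.04),O))
print("screw .2",rail(onz(C,*c(541,167),.03),O))
W=cam("wrist",pickle.load(open('o4.pkl','rb')))
print("shoulder z59",[rail(onz(W,*p,.059),O) for p in [(240,217),(240,232)]],"screw",rail(onz(W,401,147.5,.03),O))
```

```text
fin [0.0382 0.1369]
fin [0.042  0.1362]
fin [0.0465 0.1354]
tip [0.0573 0.1391]
tip [0.0598 0.1388]
screw .2 [0.005  0.2014]
shoulder z59 [array([-0.0908,  0.1656]), array([-0.0911,  0.1573])] screw [0.0011 0.1996]
```

>>> carry_out:
  commands:
    - [[0,0,0],[0.002,0,0],-1]
    - [[0,0,0],[0.0038,0,0],-1]
    - [[0,0,0],[0.0038,0,0],-1]
    - [[0,0,0],[0.0038,0,0],-1]

```text
time: 5.35
eef_pos: [0.5025, 0.1012, 0.0462]
ee_rot: [-0.001, 0.715, 0.699, -0.0]
contact_force: [-3.1, 1.2, 7.7]
opening: -0.0001
```

Run:
```python
from h import *
o=ctrl.get_obs();print(o['eef_pos'],o['contact_force'],rail(o['eef_pos'],O,TH))
a=ctrl.camera('scene')[:,:,::-1]
cv2.imwrite('pics/sc5c.png',cv2.resize(a[210:250,280:345],None,fx=12,fy=12,interpolation=cv2.INTER_CUBIC))
import pickle; o=ctrl.get_obs(); pickle.dump(o,open('o5.pkl','wb'))
w=ctrl.camera('wrist')[:,:,::-1]
cv2.imwrite('pics/w5.png',cv2.resize(w[130:250,200:400],None,fx=4,fy=4))
```

```text
[0.5024787  0.10120179 0.0462144 ] [-3.14711892  1.23488857  7.72731566] [-0.06869723  0.14039177]
```

View pics/sc5c.png

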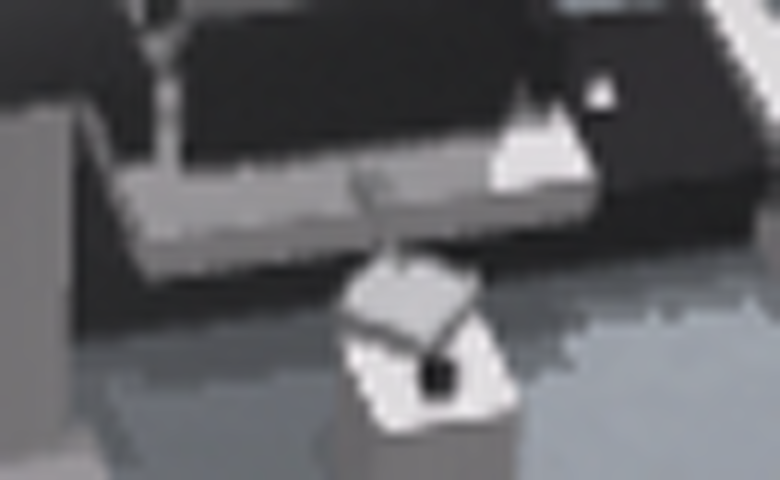

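View pics/w5.png

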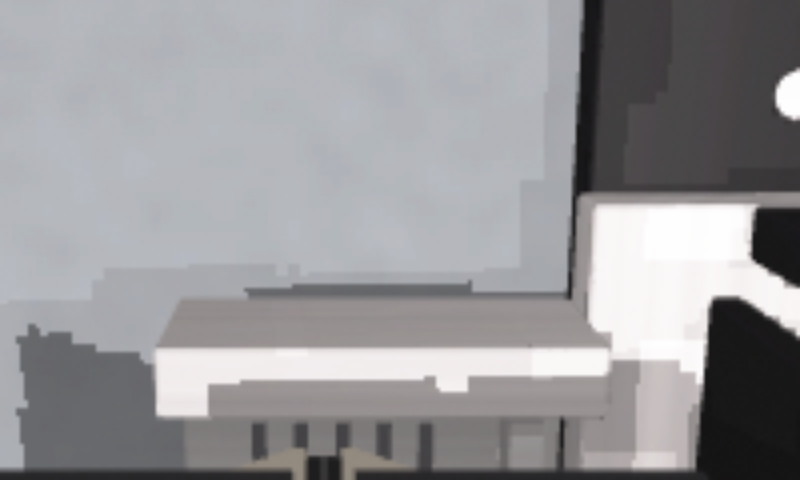

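Scene crop: the fin at (366,185) to (393,250) now runs in line with the pointer tip at (398,257). Letting the tab up.

>>> carry_out:
  commands:
    - [[0,0,0],[0,0,-0.004],-1]
    - [[0,0,0],[0,0,-0.009],-1]
    - [[0,0,0],[0,0,-0.025],-1]
    - [[0,0,0],[-0.02,0,-0.07],-1]
    - [[0,0,0],[-0.06,0,-0.12],-1]

```text
time: 5.95
eef_pos: [0.5015, 0.0507, 0.1561]
ee_rot: [-0.001, 0.714, 0.7, -0.001]
contact_force: [1.3, -0.6, 0.6]
opening: 0.0003
```

>>> carry_out:
  commands:
    - [[0,0,0],[-0.04,0.04,-0.05],-1]
    - [[0,0,0],[-0.05,0.07,-0.08],-1]
    - [[0,0,0],[-0.05,0.07,-0.08],-1]
    - [[0,0,0],[-0.05,0.07,-0.08],-1]
    - [[0,0,0],[-0.05,0.07,-0.08],-1]

```text
time: 6.45
eef_pos: [0.5698, -0.0017, 0.234]
ee_rot: [-0.001, 0.715, 0.699, -0.001]
contact_force: [0.2, 0.4, -0.8]
opening: 0.0005
```

Run:
```python
from h import *
import pickle; o=ctrl.get_obs(); pickle.dump(o,open('o6.pkl','wb'));print(o['eef_pos'],np.abs(o['dq']).max())
w=ctrl.camera('wrist')[:,:,::-1]
cv2.imwrite('pics/w6r.png',w)
cv2.imwrite('pics/w6.png',cv2.resize(w[:250,140:340],None,fx=4,fy=4,interpolation=cv2.INTER_CUBIC)[400:1000])
cv2.imwrite('pics/w6t.png',w)
```

```text
[ 0.56976224 -0.0016663   0.23404822] 0.03193458083118249
```

View pics/w6t.png

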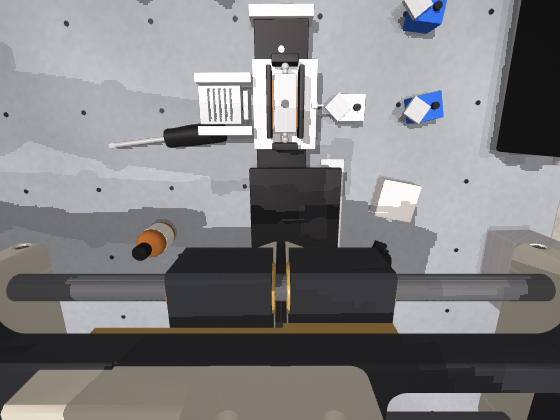

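View pics/w6.png

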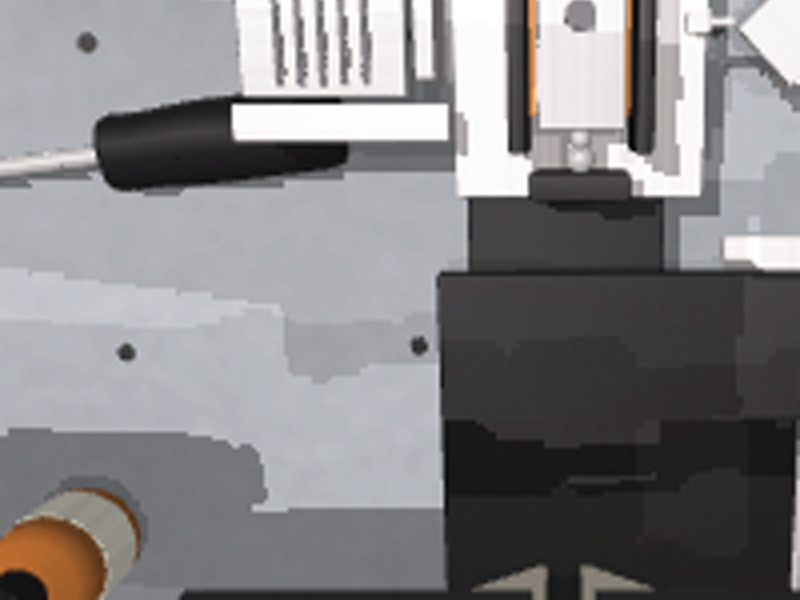

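Run:
```python
import cv2
w=cv2.imread('pics/w6r.png')
cv2.imwrite('pics/w6z.png',cv2.resize(w[55:155,240:373],None,fx=6,fy=6,interpolation=cv2.INTER_CUBIC))
```

```text
(no output)
```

View pics/w6z.png

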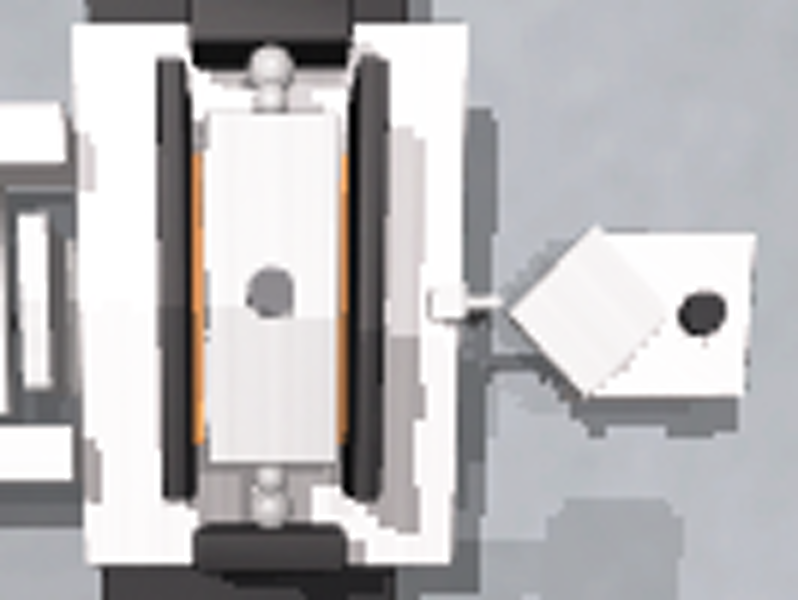

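Run:
```python
from h import *; import pickle
np.set_printoptions(precision=4,suppress=True)
o=pickle.load(open('o6.pkl','rb'));W=cam("wrist",o)
c=lambda x,y:(240+(x-2.5)/6,55+(y-2.5)/6)
print("fin",rail(onz(W,*c(500,302),.043),O),"fin base",rail(onz(W,*c(430,302),.043),O))
print("tip",rail(onz(W,*c(510,313),.04),O),"block edges",rail(onz(W,*c(756,234),.034),O),rail(onz(W,*c(745,396),.034),O))
print("shoulders z59", [rail(onz(W,*c(30,y),.059),O)[1] for y in (102,162,424,482)])
print("pad z54",)
print("cheek tops z80", [rail(onz(W,*c(x,y),.08),O) for x,y in [(158,60),(384,58),(163,498),(381,496)]])
print("bar z69",[rail(onz(W,*c(x,y),.069),O) for x,y in [(205,112),(341,112),(208,463),(338,463)]], rail(onz(W,*c(270,292),.069),O))
print("screw", rail(onz(W,281,48.5,.03),O))
print("endstop",[rail(onz(W,*p,.036),O) for p in [(249,7),(313,6)]])
```

```text
fin [0.0475 0.1397] fin base [0.0343 0.1397]
tip [0.0499 0.138 ] block edges [0.0972 0.1526] [0.0973 0.123 ]
shoulders z59 [np.float64(0.17144813625085603), np.float64(0.16176503961540198), np.float64(0.1174872483033931), np.float64(0.10722176434205029)]
pad z54
cheek tops z80 [array([-0.0146,  0.1739]), array([0.0222, 0.1741]), array([-0.0147,  0.1047]), array([0.0231, 0.105 ])]
bar z69 [array([-0.0072,  0.168 ]), array([0.0159, 0.168 ]), array([-0.0071,  0.1106]), array([0.0161, 0.1105])] [0.0039 0.1393]
screw [0.0001 0.2003]
endstop [array([-0.0339,  0.2385]), array([0.0342, 0.2392])]
```

Wrist view: the fin tip at (500,302) is about 1.7 mm in s from the pointer tip at (510,313). The carriage sits near 0.1395–0.140 and the tip near 0.138, so 0.140 is the nearest gap. Next check: is the tab fully up?

Run:
```python
from h import *
w=cv2.imread('pics/w6r.png')
a=ctrl.camera('side')[:,:,::-1]; cv2.imwrite('pics/side6.png',a)
u=cv2.resize(w[60:145,180:290],None,fx=6,fy=6,interpolation=cv2.INTER_CUBIC)
v=cv2.resize(a[130:260,150:290],None,fx=4,fy=4,interpolation=cv2.INTER_CUBIC)
cv2.imwrite('pics/t6a.png',u);cv2.imwrite('pics/t6b.png',v)
```

```text
(no output)
```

View pics/t6a.png

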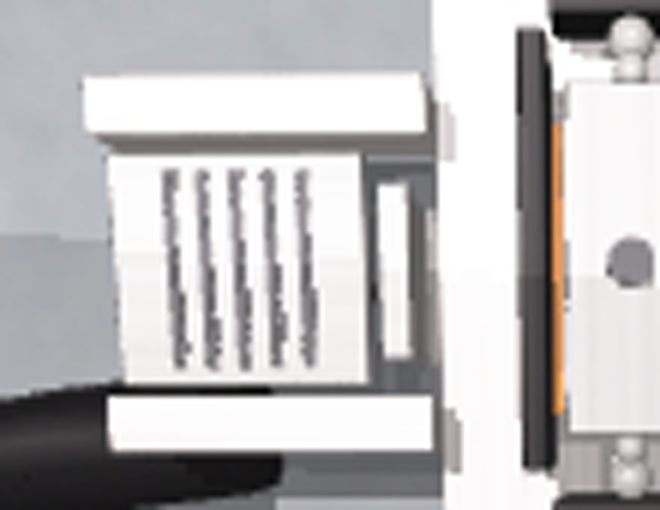

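View pics/t6b.png

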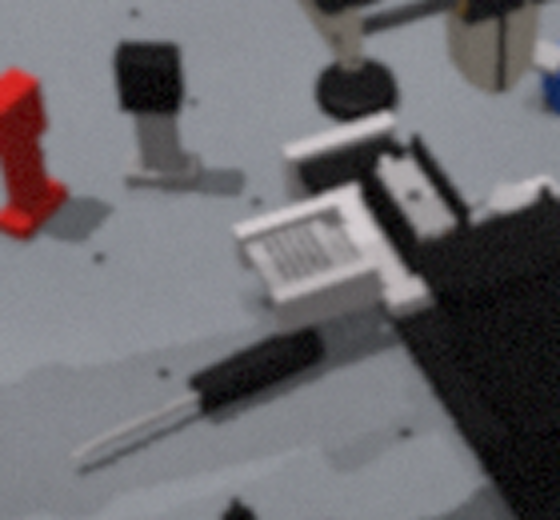

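Run:
```python
from h import *; import pickle
np.set_printoptions(precision=4,suppress=True)
o=pickle.load(open('o6.pkl','rb'));W=cam("wrist",o)
c=lambda x,y:(180+(x-2.5)/6,60+(y-2.5)/6)
for z in (.044,.049,.054):
  P=[rail(onz(W,*c(*p),z),O) for p in [(108,154),(362,154),(124,383),(368,383)]]
  print(z,P, (P[0]-P[2])[1],(P[1]-P[0])[0],(P[3]-P[2])[0], (P[0]+P[2])[1]/2)
o=pickle.load(open('o1.pkl','rb'));W=cam("wrist",o)
b=lambda x,y:(190+(x-1.5)/4,150+(y-1.5)/4)
for z in (.044,.049,.054): print("before",[rail(onz(W,*b(*p),z),O) for p in [(95,280),(234,280)]])
```

```text
0.044 [array([-0.0924,  0.1604]), array([-0.0455,  0.1603]), array([-0.0925,  0.1199]), array([-0.0459,  0.1198])] 0.040517432885482804 0.04699511808004436 0.04665692468907448 0.1401428855951702
0.049 [array([-0.0911,  0.1597]), array([-0.0448,  0.1596]), array([-0.0912,  0.1198]), array([-0.0452,  0.1197])] 0.039937477417120865 0.04632244279496721 0.04598909021182957 0.13972143403318765
0.054 [array([-0.0898,  0.159 ]), array([-0.0441,  0.1589]), array([-0.0899,  0.1196]), array([-0.0445,  0.1196])] 0.03935752194875891 0.04564976750989006 0.045321255734584766 0.13929998247120512
before [array([-0.0917,  0.0201]), array([-0.045,  0.02 ])]
before [array([-0.0904,  0.0216]), array([-0.0444,  0.0216])]
before [array([-0.0892,  0.0232]), array([-0.0438,  0.0231])]
```

Run:
```python
from h import *
S=cam("side"); m=.1394
def q(x,s,z):
    p=proj(S,rp(x,s,z)); return np.round([(p[0]-150)*4+1.5,(p[1]-130)*4+1.5],1)
for n,x,s,z in [("sh+ outer top-left",-.091,m+.032,.059),("sh+ inner left",-.091,m+.022,.059),("sh- inner left",-.091,m-.022,.059),("sh- outer left",-.091,m-.032,.059),
 ("pad +y left up",-.09,m+.02,.054),("pad +y left dn",-.09,m+.02,.049),("pad -y left up",-.09,m-.02,.054),("pad -y left dn",-.09,m-.02,.049)]: print(n,q(x,s,z))
a=cv2.imread('pics/side6.png'); cv2.imwrite('pics/t6c.png',cv2.resize(a[175:215,200:260],None,fx=12,fy=12,interpolation=cv2.INTER_CUBIC))
b=cv2.imread('pics/side0.png'); cv2.imwrite('pics/t0c.png',cv2.resize(b[215:265,225:285],None,fx=12,fy=12,interpolation=cv2.INTER_CUBIC))
```

```text
sh+ outer top-left [233.4 224.9]
sh+ inner left [240.2 236.4]
sh- inner left [271.1 289. ]
sh- outer left [278.4 301.3]
pad +y left up [244.  244.5]
pad +y left dn [244.7 250.8]
pad -y left up [272.1 292.2]
pad -y left dn [272.7 298.5]
```

View pics/t6c.png

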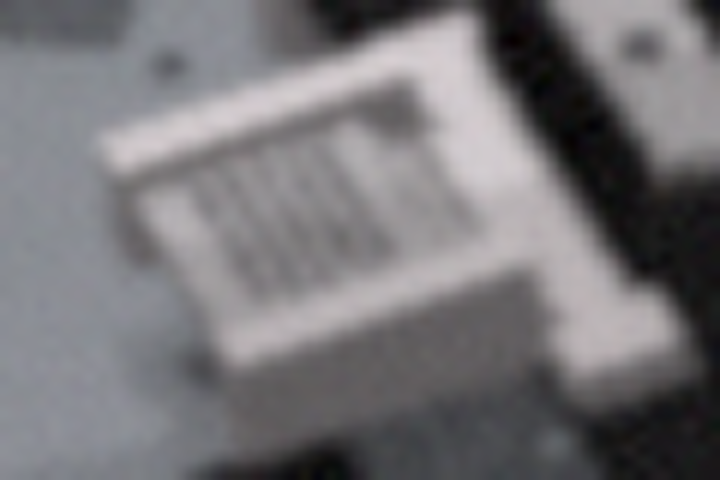

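View pics/t0c.png

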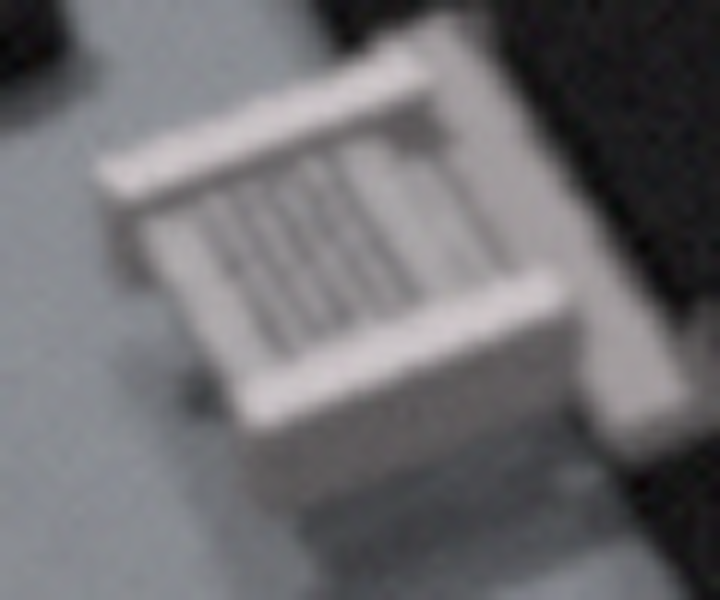

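The side crops before and after show the pad at the same depth below the shoulders, so the tab is fully up. Next I look at the tool from above.

```bash
python3 -c "
from h import *
plan([.48,.165,.26])"
```

```text
turn [-0.0041, -0.0002, -0.0] shift [0.164, -0.0928, -0.0261]
```

>>> carry_out:
  commands:
    - [[-0.003,0,0],[0.164,-0.093,-0.026],0.2]
    - [[-0.003,0,0],[0.164,-0.093,-0.026],0.2]
    - [[-0.003,0,0],[0.164,-0.093,-0.026],0.2]
    - [[-0.003,0,0],[0.164,-0.093,-0.026],0.2]
    - [[-0.003,0,0],[0.164,-0.093,-0.026],0.2]

```text
time: 7.05
eef_pos: [0.4776, 0.1707, 0.2605]
ee_rot: [-0.001, 0.712, 0.702, 0.0]
contact_force: [-0.5, -0.6, 0.1]
opening: 0.0361
```

>>> carry_out:
  commands:
    - [[0,0,0],[0,0,0],0.2]
    - [[0,0,0],[0,0,0],0.2]

```text
time: 7.25
eef_pos: [0.4813, 0.1631, 0.2605]
ee_rot: [0.001, 0.716, 0.698, 0.0]
contact_force: [0.5, -0.7, 0.3]
opening: 0.052
```

Run:
```python
from h import *
import pickle; o=ctrl.get_obs(); pickle.dump(o,open('o7.pkl','wb'));print(o['eef_pos'],np.abs(o['dq']).max(),o['opening'])
w=ctrl.camera('wrist')[:,:,::-1]
cv2.imwrite('pics/w7.png',w)
```

```text
[0.48126835 0.16314025 0.26051464] 0.01830592629436985 0.0519942505731532
```

View pics/w7.png

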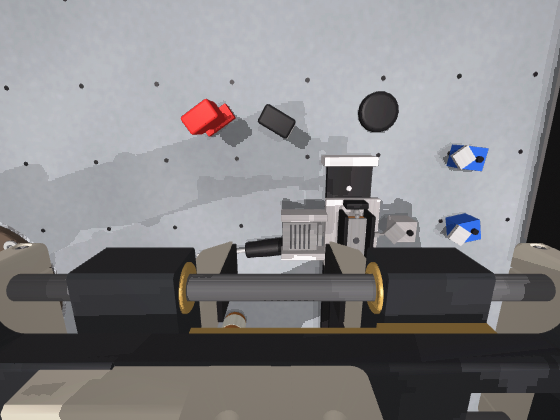

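The black handle's top is at (277,121) and the red look-alike at (205,117). I measure the handle rectangle at z=0.100.

Run:
```python
from h import *; import pickle
np.set_printoptions(precision=4,suppress=True)
o=pickle.load(open('o7.pkl','rb'));W=cam("wrist",o)
w=cv2.imread('pics/w7.png'); g=w.max(axis=2)
m=np.zeros_like(g); m[95:150,245:310]=(g[95:150,245:310]<75)*255
m=cv2.morphologyEx(m,cv2.MORPH_OPEN,np.ones((3,3)))
cs,_=cv2.findContours(m,cv2.RETR_EXTERNAL,cv2.CHAIN_APPROX_NONE); c=max(cs,key=cv2.contourArea)
P=np.array([onz(W,*p[0],.1)[:2] for p in c],np.float32)
r=cv2.minAreaRect((P*1000)); print(r, np.array(cv2.boxPoints(r)))
print([onz(W,*p,.1) for p in cv2.boxPoints(cv2.minAreaRect(c))],cv2.minAreaRect(c))
cv2.imwrite('pics/w7z.png',cv2.resize(w[90:150,180:310],None,fx=6,fy=6,interpolation=cv2.INTER_CUBIC))
```

```text
((483.3861083984375, 241.93649291992188), (22.035125732421875, 22.688976287841797), 58.28512954711914) [[467.9438 238.5278]
 [487.2448 226.6004]
 [498.8284 245.3451]
 [479.5275 257.2726]]
[array([0.4678, 0.2386, 0.1   ]), array([0.4801, 0.2567, 0.1   ]), array([0.4991, 0.2452, 0.1   ]), array([0.4871, 0.2267, 0.1   ])] ((281.5882263183594, 124.35295104980469), (21.60881996154785, 21.60881996154785), 30.963754653930664)
```

View pics/w7z.png

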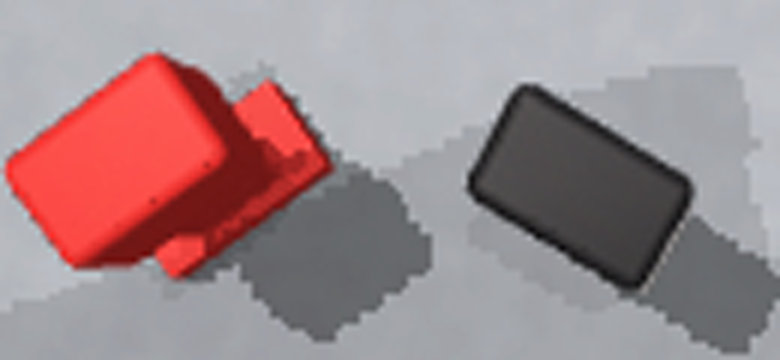

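Run:
```python
from h import *; import pickle
np.set_printoptions(precision=4,suppress=True)
o=pickle.load(open('o7.pkl','rb'));W=cam("wrist",o)
w=cv2.imread('pics/w7.png'); g=w.max(axis=2)
m=np.zeros_like(g); m[100:142,256:298]=(g[100:142,256:298]<95)*255
cs,_=cv2.findContours(m,cv2.RETR_EXTERNAL,cv2.CHAIN_APPROX_NONE); c=max(cs,key=cv2.contourArea)
print(cv2.minAreaRect(np.array([1000*onz(W,*p[0],.1)[:2] for p in c],np.float32)))
P=[onz(W,180+(x-2.5)/6,90+(y-2.5)/6,.1)[:2] for x,y in [(513,80),(697,183),(648,296),(464,192)]]
P=np.array(P);print(P,P.mean(0),np.linalg.norm(np.roll(P,-1,0)-P,axis=1))
d=P[1]-P[0]+P[2]-P[3]; print("long axis angle",np.arctan2(d[1],d[0]))
R=[onz(W,180+(x-2.5)/6,90+(y-2.5)/6,.1)[:2] for x,y in [(5,170),(155,52),(230,160),(75,268)]]
print("red",np.mean(R,0),R)
```

```text
((477.920654296875, 245.224853515625), (22.184274673461914, 35.705169677734375), 58.290618896484375)
[[0.467  0.2635]
 [0.4984 0.2458]
 [0.4896 0.2269]
 [0.4578 0.2453]] [0.4782 0.2454] [0.036  0.0209 0.0367 0.0204]
long axis angle -0.518281923840029
red [0.3975 0.2516] [array([0.3782, 0.2509]), array([0.406 , 0.2695]), array([0.4174, 0.2516]), array([0.3886, 0.2342])]
```

```bash
python3 -c "
from h import *
plan([.478,.245,.20],th=1.034)"
```

```text
turn [0.0008, 0.0015, -1.0593] shift [0.0821, -0.0057, 0.0605]
```

>>> carry_out:
  commands:
    - [[0,0,-0.14],[0.03,-0.002,0.01],0.2]
    - [[0,0,-0.28],[0.06,-0.004,0.03],0.2]
    - [[0,0,-0.42],[0.082,-0.0057,0.05],0.2]
    - [[0,0,-0.56],[0.082,-0.0057,0.0605],0.2]
    - [[0,0,-0.7],[0.082,-0.0057,0.0605],0.2]

```text
time: 7.8
eef_pos: [0.4773, 0.2451, 0.1983]
ee_rot: [0.0, 0.43, 0.903, -0.001]
contact_force: [-0.5, -1.2, -0.0]
opening: 0.0553
```

>>> carry_out:
  commands:
    - [[0,0,-0.14],[0,0,0],0.2]
    - [[0,0,-0.28],[0,0,0],0.2]
    - [[0,0,-0.358],[0,0,0],0.2]
    - [[0,0,-0.358],[0,0,0],0.2]
    - [[0,0,-0.358],[0,0,0],0.2]

```text
time: 8.3
eef_pos: [0.4784, 0.2452, 0.2003]
ee_rot: [0.001, 0.267, 0.964, -0.0]
contact_force: [-0.9, 0.8, -0.2]
opening: 0.0555
```

```bash
python3 -c "
from h import *
plan([.478,.245,.063],th=1.034)"
```

```text
turn [0.0005, 0.0017, -0.0041] shift [0.0004, -0.0004, 0.1373]
```

>>> carry_out:
  commands:
    - [[0,0,0],[0,0,0.04],0.2]
    - [[0,0,0],[0,0,0.075],0.2]
    - [[0,0,0],[0,0,0.09],0.2]
    - [[0,0,0],[0,0,0.1],0.2]
    - [[0,0,0],[0,0,0.105],0.2]

```text
time: 8.8
eef_pos: [0.4781, 0.2459, 0.0949]
ee_rot: [0.001, 0.266, 0.964, -0.0]
contact_force: [-1.3, 0.7, 0.2]
opening: 0.055
```

>>> carry_out:
  commands:
    - [[0,0,0],[0,0,0.015],0.2]
    - [[0,0,0],[0,0,0.032],0.2]
    - [[0,0,0],[0,0,0.032],0.2]
    - [[0,0,0],[0,0,0.032],-0.3]
    - [[0,0,0],[0,0,0.032],-0.6]

```text
time: 9.3
eef_pos: [0.479, 0.2467, 0.0647]
ee_rot: [0.002, 0.265, 0.964, 0.001]
contact_force: [0.7, -0.3, 0.1]
opening: 0.0436
```

>>> carry_out:
  commands:
    - [[0,0,0],[0,0,0],-1]
    - [[0,0,0],[0,0,0],-1]
    - [[0,0,0],[0,0,0],-1]
    - [[0,0,0],[0,0,0],-1]

```text
time: 9.7
eef_pos: [0.4784, 0.2465, 0.0641]
ee_rot: [0.001, 0.265, 0.964, 0.001]
contact_force: [-2.0, -1.1, 5.2]
opening: 0.0216
```

```bash
python3 -c "
from h import *
o=ctrl.get_obs(); print(o['eef_pos'],o['opening'],o['contact_force'])
a=ctrl.camera('side')[:,:,::-1]
cv2.imwrite('pics/s8.png',cv2.resize(a[90:220,120:290],None,fx=4,fy=4,interpolation=cv2.INTER_CUBIC))"
```

```text
[0.47842362 0.24646507 0.06405954] 0.021648894252388123 [-2.0268094  -1.08182549  5.1947339 ]
```

View pics/s8.png

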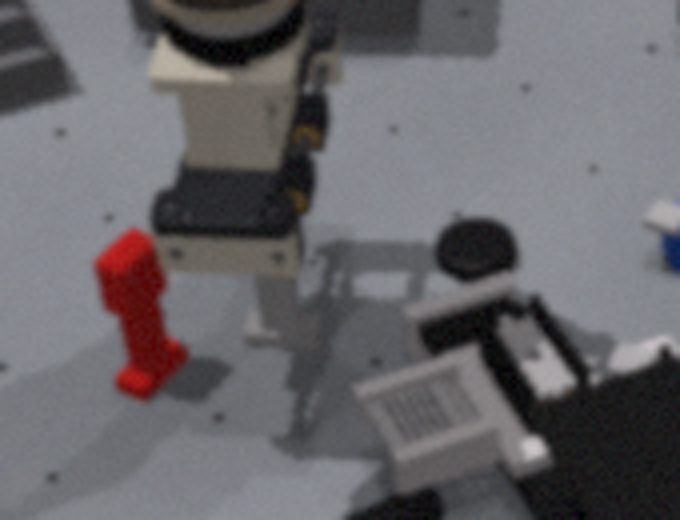

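>>> carry_out:
  commands:
    - [[0,0,0],[0,0,-0.01],-1]
    - [[0,0,0],[0,0,-0.04],-1]
    - [[0,0,0],[0,0,-0.08],-1]
    - [[0,0,0],[0,0,-0.12],-1]
    - [[0,0,0],[0,0,-0.14],-1]

```text
time: 10.25
eef_pos: [0.4789, 0.2466, 0.2073]
ee_rot: [0.002, 0.265, 0.964, 0.002]
contact_force: [0.7, 0.2, -2.3]
opening: 0.0216
```

>>> carry_out:
  commands:
    - [[0,0,0.14],[0,0,0],-1]
    - [[0,0,0.28],[0,0,0],-1]
    - [[0,0,0.42],[0,0,0],-1]
    - [[0,0,0.56],[0,0,0],-1]
    - [[0,0,0.7],[0,0,0],-1]

```text
time: 10.75
eef_pos: [0.4775, 0.2461, 0.2039]
ee_rot: [0.001, 0.582, 0.813, 0.0]
contact_force: [-0.1, 0.2, -2.7]
opening: 0.0217
```

```bash
python3 -c "
from h import *
print(rp(.004,.1395,.17),ctrl.get_obs()['opening']);plan(rp(.004,.1395,.17))"
```

```text
[np.float64(0.5751374727173862), np.float64(0.09867469814571284), 0.17] 0.021701763070917972
turn [0.0015, 0.0004, 0.351] shift [-0.171, 0.0448, 0.0341]
```

>>> carry_out:
  commands:
    - [[0,0,0.12],[-0.04,0.01,0],-1]
    - [[0,0,0.24],[-0.08,0.02,0],-1]
    - [[0,0,0.351],[-0.12,0.032,0],-1]
    - [[0,0,0.351],[-0.155,0.041,0.01],-1]
    - [[0,0,0.351],[-0.171,0.0448,0.02],-1]

```text
time: 11.25
eef_pos: [0.578, 0.0954, 0.1843]
ee_rot: [0.002, 0.714, 0.7, 0.001]
contact_force: [0.2, -0.1, -2.8]
opening: 0.0216
```

>>> carry_out:
  commands:
    - [[0,0,0],[0,0,0],-1]
    - [[0,0,0],[0,0,0],-1]
    - [[0,0,0],[0,0,0],-1]

```text
time: 11.55
eef_pos: [0.5759, 0.1009, 0.1842]
ee_rot: [0.0, 0.712, 0.702, 0.001]
contact_force: [0.1, 0.2, -1.6]
opening: 0.022
```

```bash
python3 -c "
from h import *
plan(rp(.004,.1395,.155))
o=ctrl.get_obs();print(o['eef_pos'],o['ee_rot'],np.abs(o['dq']).max())
for n,(r0,r1,c0,c1) in dict(side=(130,230,200,330),scene=(140,260,250,380),wrist=(150,420,150,420)).items():
  a=ctrl.camera(n)[:,:,::-1]
  cv2.imwrite('pics/%s9.png'%n,a);k=5 if n!='wrist' else 2
  cv2.imwrite('pics/%s9c.png'%n,cv2.resize(a[r0:r1,c0:c1],None,fx=k,fy=k,interpolation=cv2.INTER_CUBIC))"
```

```text
turn [0.0018, -0.0009, 0.0075] shift [-0.0022, -0.0008, 0.0292]
[0.57592878 0.10086506 0.18416155] [3.11990911e-04 7.12385606e-01 7.01787561e-01 9.32557813e-04] 0.007507065405141979
```

View pics/side9c.png

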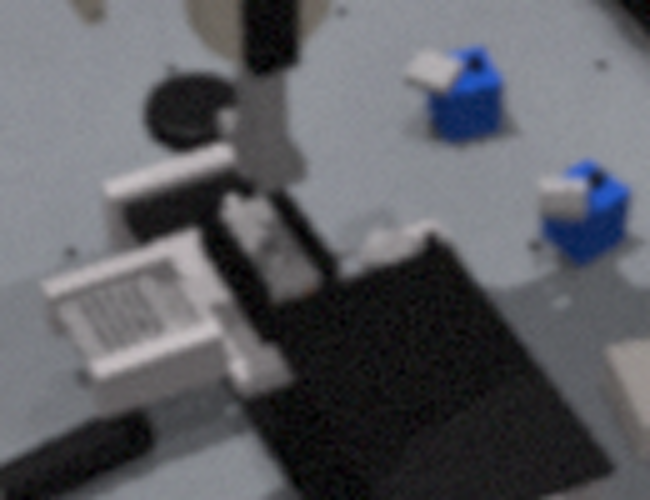

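View pics/scene9c.png

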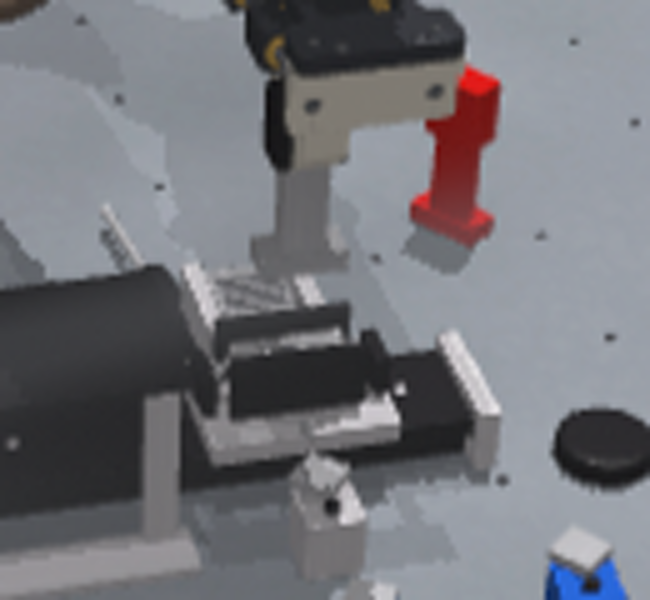

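View pics/wrist9.png

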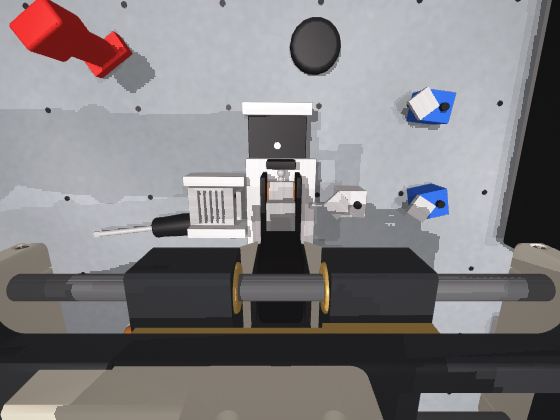

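Run:
```python
import cv2
a=cv2.imread('pics/wrist9.png'); cv2.imwrite('pics/w9z.png',cv2.resize(a[145:250,220:340],None,fx=5,fy=5,interpolation=cv2.INTER_CUBIC))
```

```text
(no output)
```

View pics/w9z.png

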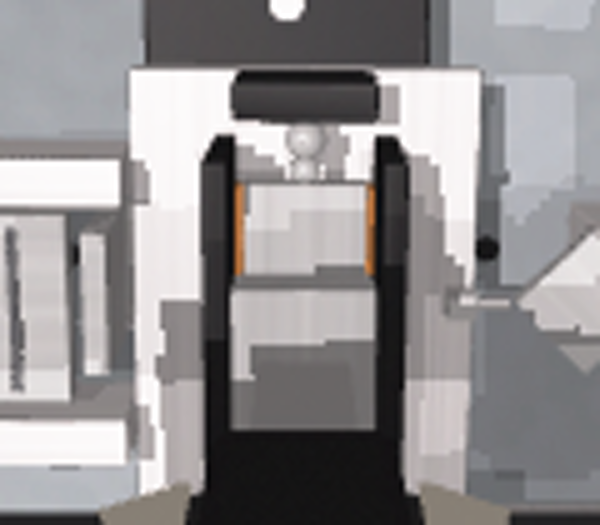

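Run:
```python
from h import *
np.set_printoptions(precision=4,suppress=True)
W=cam("wrist"); c=lambda x,y:(220+(x-2)/5,145+(y-2)/5)
print("fin",[rail(onz(W,*c(*p),.043),O) for p in [(455,302),(510,302)]],"tip",rail(onz(W,*c(517,302),.04),O))
print("screw",rail(onz(W,*c(287,8),.03),O))
print("cheek tops +y end",rail(onz(W,*c(203,165),.08),O),rail(onz(W,*c(408,165),.08),O))
print("foot top +y edge z.132",rail(onz(W,*c(230,288),.132),O),rail(onz(W,*c(376,288),.132),O),"tcp",rail(ctrl.get_obs()['eef_pos'],O))
print("shoulders",[rail(onz(W,*c(60,y),.059),O)[1] for y in (158,210,418,463)])
```

```text
fin [array([0.0363, 0.1384]), array([0.048 , 0.1385])] tip [0.0499 0.1378]
screw [0.0002 0.1985]
cheek tops +y end [-0.0145  0.1729] [0.0228 0.1732]
foot top +y edge z.132 [-0.0072  0.1624] [0.0146 0.1626] tcp [0.0049 0.1416]
shoulders [np.float64(0.1708675241759193), np.float64(0.16055966887268497), np.float64(0.11726226106955134), np.float64(0.10743431005683188)]
```

>>> carry_out:
  commands:
    - [[0,0,0.006],[-0.001,0,0.01],-1]
    - [[0,0,0.006],[-0.002,0,0.02],-1]
    - [[0,0,0.006],[-0.002,0,0.03],-1]
    - [[0,0,0.006],[-0.002,0,0.03],-1]
    - [[0,0,0.006],[-0.002,0,0.03],-1]

```text
time: 12.2
eef_pos: [0.5761, 0.0974, 0.1533]
ee_rot: [0.001, 0.715, 0.699, 0.0]
contact_force: [-0.7, 0.9, -1.1]
opening: 0.022
```

Run:
```python
from h import *
o=ctrl.get_obs();print(o['eef_pos'],rail(o['eef_pos'],O),o['contact_force'],o['ee_rot'])
plan(rp(.004,.1395,.124))
a=ctrl.camera('wrist')[:,:,::-1]; cv2.imwrite('pics/w10z.png',cv2.resize(a[145:250,220:340],None,fx=5,fy=5,interpolation=cv2.INTER_CUBIC))
a=ctrl.camera('scene')[:,:,::-1]; cv2.imwrite('pics/s10z.png',cv2.resize(a[170:250,270:370],None,fx=6,fy=6,interpolation=cv2.INTER_CUBIC))
```

```text
[0.57614316 0.09735687 0.15328727] [0.00503508 0.13820513] [-0.70046219  0.85667793 -1.13718908] [5.20243372e-04 7.15105578e-01 6.99016240e-01 1.96081298e-04]
turn [0.001, 0.0004, -0.0003] shift [0.0013, -0.0011, 0.0293]
```

View pics/w10z.png

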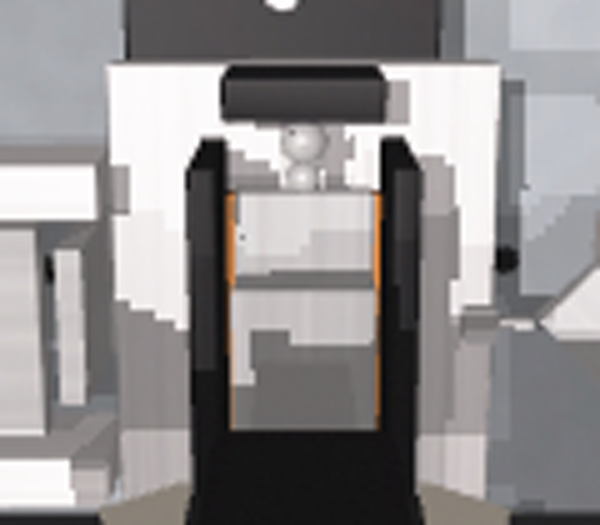

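View pics/s10z.png

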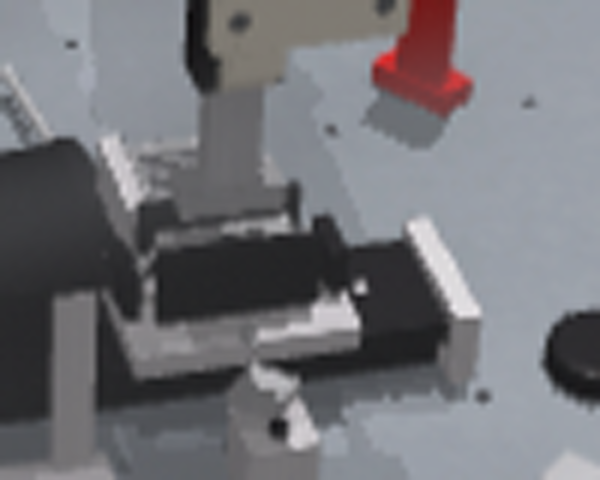

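>>> carry_out:
  commands:
    - [[0,0,0],[0.0007,-0.0003,0.006],-1]
    - [[0,0,0],[0.0013,-0.0005,0.012],-1]
    - [[0,0,0],[0.0013,-0.0005,0.017],-1]
    - [[0,0,0],[0.0013,-0.0005,0.019],-1]
    - [[0,0,0],[0.0013,-0.0005,0.019],-1]

```text
time: 12.8
eef_pos: [0.5757, 0.0987, 0.1343]
ee_rot: [0.001, 0.715, 0.699, 0.0]
contact_force: [-0.1, -0.0, -1.8]
opening: 0.0218
```

Not touching yet, with the foot at about 0.070. I press slowly.

>>> carry_out:
  commands:
    - [[0,0,0],[0,0,0.002],-1]
    - [[0,0,0],[0,0,0.004],-1]
    - [[0,0,0],[0,0,0.006],-1]
    - [[0,0,0],[0,0,0.008],-1]
    - [[0,0,0],[0,0,0.009],-1]

```text
time: 13.3
eef_pos: [0.576, 0.0988, 0.1257]
ee_rot: [0.001, 0.715, 0.699, 0.001]
contact_force: [-0.1, -0.3, -1.6]
opening: 0.0215
```

>>> carry_out:
  commands:
    - [[0,0,0],[0,0,0.001],-1]
    - [[0,0,0],[0,0,0.002],-1]
    - [[0,0,0],[0,0,0.003],-1]

```text
time: 13.6
eef_pos: [0.5761, 0.0988, 0.1237]
ee_rot: [0.001, 0.715, 0.699, 0.001]
contact_force: [-6.2, -0.5, 20.3]
opening: 0.022
```

>>> carry_out:
  commands:
    - [[0,0,0],[0,0,0.0003],-1]
    - [[0,0,0],[0,0,0.0003],-1]

```text
time: 13.8
eef_pos: [0.5761, 0.0988, 0.1239]
ee_rot: [0.001, 0.715, 0.699, 0.001]
contact_force: [-4.6, -0.7, 15.7]
opening: 0.022
```

>>> carry_out:
  commands:
    - [[0,0,0],[0,0,-0.005],-1]
    - [[0,0,0],[0,0,-0.02],-1]
    - [[0,0,0],[0,0,-0.045],-1]
    - [[0,0,0],[0,0,-0.08],-1]
    - [[0,0,0],[0,0,-0.085],-1]

```text
time: 14.3
eef_pos: [0.578, 0.0987, 0.2112]
ee_rot: [0.002, 0.715, 0.699, 0.003]
contact_force: [0.3, 0.6, -2.2]
opening: 0.0217
```

Run:
```python
from h import *
o=ctrl.get_obs();print(o['eef_pos'],o['opening'],o['contact_force'])
a=ctrl.camera('wrist')[:,:,::-1]; cv2.imwrite('pics/w11z.png',cv2.resize(a[130:250,200:340],None,fx=5,fy=5,interpolation=cv2.INTER_CUBIC))
a=ctrl.camera('side')[:,:,::-1]; cv2.imwrite('pics/s11z.png',cv2.resize(a[155:205,225:285],None,fx=12,fy=12,interpolation=cv2.INTER_CUBIC))
a=cv2.imread('pics/side9.png'); cv2.imwrite('pics/s9z.png',cv2.resize(a[155:205,225:285],None,fx=12,fy=12,interpolation=cv2.INTER_CUBIC))
```

```text
[0.57803208 0.09874034 0.21124157] 0.021748054840951478 [ 0.30056496  0.55630112 -2.21683152]
```

View pics/w11z.png

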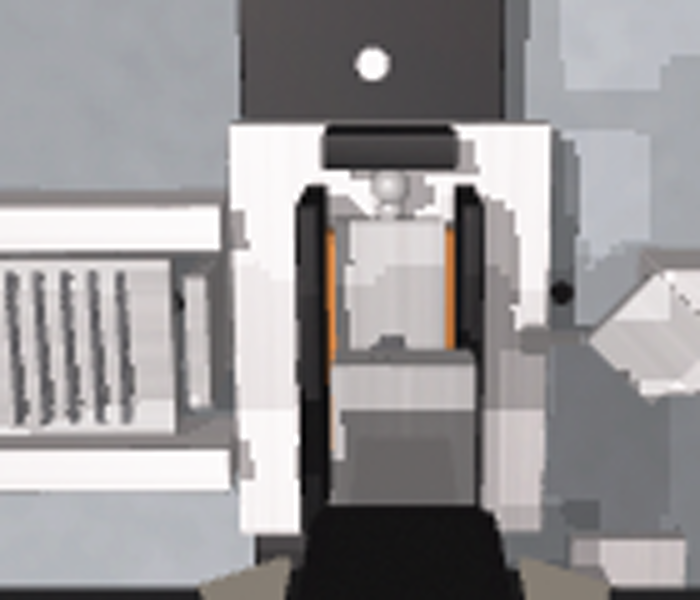

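View pics/s11z.png

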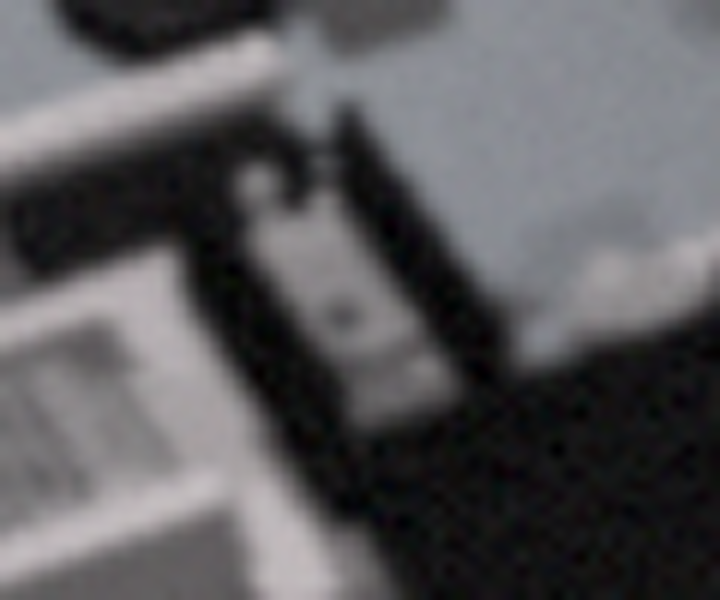

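View pics/s9z.png

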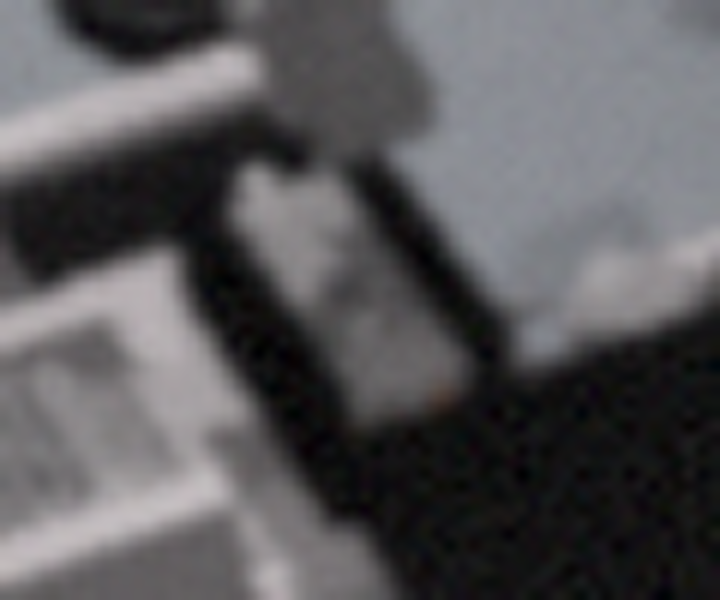

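Before and after crops show the bar lower, with the ball detents exposed above it. I'll check it again once the tool is down. Placing the tool next to where it stood, clear of the red one.

```bash
python3 -c "
from h import *
plan([.495,.262,.20])"
```

```text
turn [0.0042, -0.0008, 0.0001] shift [0.1612, -0.0852, 0.0081]
```

>>> carry_out:
  commands:
    - [[0,0,0],[0.035,-0.018,0],-1]
    - [[0,0,0],[0.075,-0.04,0],-1]
    - [[0,0,0],[0.115,-0.06,0],-1]
    - [[0,0,0],[0.145,-0.077,0.008],-1]
    - [[0,0,0],[0.161,-0.085,0.008],-1]

```text
time: 14.9
eef_pos: [0.4908, 0.2649, 0.1966]
ee_rot: [-0.0, 0.713, 0.701, -0.001]
contact_force: [-1.2, 0.0, -1.5]
opening: 0.0217
```

>>> carry_out:
  commands:
    - [[0,0,0],[0,0,0.02],-1]
    - [[0,0,0],[0,0,0.06],-1]
    - [[0,0,0],[0,0,0.1],-1]
    - [[0,0,0],[0,0,0.12],-1]
    - [[0,0,0],[0,0,0.12],-1]

```text
time: 15.4
eef_pos: [0.4917, 0.26, 0.0752]
ee_rot: [0.0, 0.715, 0.699, -0.003]
contact_force: [-0.4, -0.3, -2.3]
opening: 0.0216
```

>>> carry_out:
  commands:
    - [[0,0,0],[0,0,0.005],-1]
    - [[0,0,0],[0,0,0.009],-1]
    - [[0,0,0],[0,0,0.009],-1]

```text
time: 15.7
eef_pos: [0.495, 0.2619, 0.0708]
ee_rot: [0.001, 0.715, 0.699, 0.001]
contact_force: [-0.2, -0.5, -2.4]
opening: 0.0219
```

```bash
python3 -c "
from h import *
o=ctrl.get_obs();print(o['eef_pos'],o['contact_force']);plan([.495,.262,.064])
a=ctrl.camera('side')[:,:,::-1]
cv2.imwrite('pics/s12.png',cv2.resize(a[90:220,120:290],None,fx=4,fy=4,interpolation=cv2.INTER_CUBIC))"
```

```text
[0.4950485  0.26185339 0.07076172] [-0.16594807 -0.52913019 -2.36962846]
turn [0.0027, -0.0006, -0.0001] shift [0.0001, -0.0001, 0.0068]
```

View pics/s12.png

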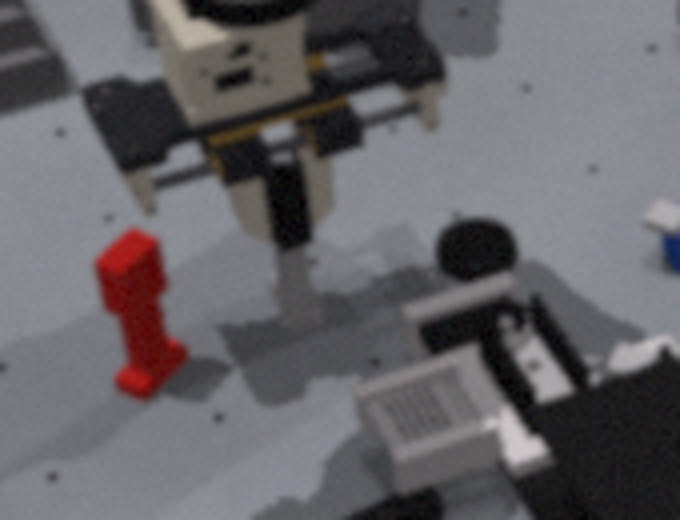

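>>> carry_out:
  commands:
    - [[0.002,0,0],[0,0,0.003],-1]
    - [[0.002,0,0],[0,0,0.005],-1]
    - [[0.002,0,0],[0,0,0.006],-1]
    - [[0.002,0,0],[0,0,0.0065],-1]

```text
time: 16.15
eef_pos: [0.4948, 0.2618, 0.0641]
ee_rot: [-0.0, 0.715, 0.699, 0.0]
contact_force: [-1.1, -0.8, 7.4]
opening: 0.0221
```

Touching the table, with the force going from -2.4 to +7.4 N. I open partly and lift.

>>> carry_out:
  commands:
    - [[0,0,0],[0,0,-0.0005],-0.4]
    - [[0,0,0],[0,0,-0.0005],-0.2]
    - [[0,0,0],[0,0,-0.0005],-0.1]
    - [[0,0,0],[0,0,-0.0005],-0.1]
    - [[0,0,0],[0,0,-0.0005],-0.1]

```text
time: 16.65
eef_pos: [0.4948, 0.2617, 0.0644]
ee_rot: [0.0, 0.715, 0.699, 0.0]
contact_force: [0.3, 0.3, -0.6]
opening: 0.0412
```

>>> carry_out:
  commands:
    - [[0,0,0],[0,0,-0.01],-0.1]
    - [[0,0,0],[0,0,-0.03],-0.1]
    - [[0,0,0],[0,0,-0.06],-0.1]
    - [[0,0,0],[0,0,-0.1],-0.1]
    - [[0,0,0],[0,0,-0.14],-0.1]

```text
time: 17.15
eef_pos: [0.4945, 0.2612, 0.2063]
ee_rot: [0.0, 0.715, 0.699, -0.0]
contact_force: [0.4, 0.1, -0.5]
opening: 0.0413
```

```bash
python3 -c "
from h import *
print(ctrl.get_obs()['opening'])
plan([.57,.02,.26])"
```

```text
0.04134827057588488
turn [-0.0002, 0.0004, -0.0006] shift [-0.2394, 0.081, -0.0536]
```

>>> carry_out:
  commands:
    - [[0,0,0],[-0.239,0.081,-0.03],-0.1]
    - [[0,0,0],[-0.239,0.081,-0.03],-0.1]
    - [[0,0,0],[-0.239,0.081,-0.03],-0.1]
    - [[0,0,0],[-0.239,0.081,-0.03],-0.1]
    - [[0,0,0],[-0.239,0.081,-0.03],-0.1]

```text
time: 17.65
eef_pos: [0.5694, 0.0228, 0.2351]
ee_rot: [0.0, 0.715, 0.699, 0.0]
contact_force: [2.0, -0.1, 0.4]
opening: 0.0415
```

>>> carry_out:
  commands:
    - [[0,0,0],[-0.003,0,0],-0.1]
    - [[0,0,0],[-0.003,0,0],-0.1]
    - [[0,0,0],[-0.003,0,0],-0.1]
    - [[0,0,0],[-0.003,0,0],-0.1]

```text
time: 18.05
eef_pos: [0.5687, 0.0238, 0.2338]
ee_rot: [-0.0, 0.714, 0.7, 0.0]
contact_force: [0.1, 0.8, 0.2]
opening: 0.0409
```

Run:
```python
from h import *
import pickle; o=ctrl.get_obs(); pickle.dump(o,open('o13.pkl','wb'));print(o['eef_pos'],np.abs(o['dq']).max())
a=ctrl.camera('wrist')[:,:,::-1]; cv2.imwrite('pics/w13.png',a); cv2.imwrite('pics/w13z.png',cv2.resize(a[60:180,230:363],None,fx=5,fy=5,interpolation=cv2.INTER_CUBIC))
a=ctrl.camera('side')[:,:,::-1]; cv2.imwrite('pics/side13.png',a);cv2.imwrite('pics/s13z.png',cv2.resize(a[140:280,140:300],None,fx=4,fy=4,interpolation=cv2.INTER_CUBIC))
a=ctrl.camera('scene')[:,:,::-1]; cv2.imwrite('pics/scene13.png',a);cv2.imwrite('pics/c13z.png',cv2.resize(a[195:255,270:370],None,fx=8,fy=8,interpolation=cv2.INTER_CUBIC))
```

```text
[0.56870032 0.0237503  0.23378818] 0.004825524345062487
```

View pics/w13z.png

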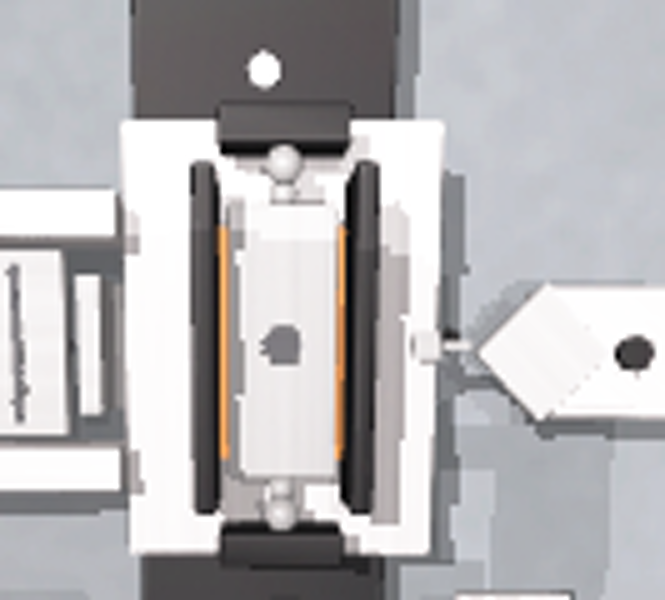

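View pics/s13z.png

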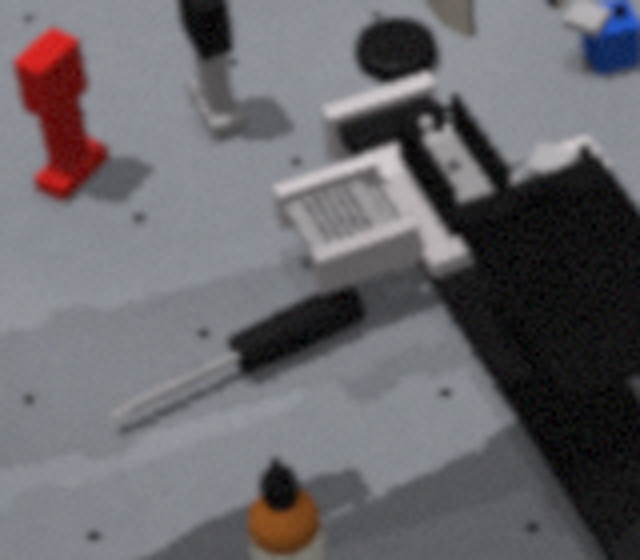

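View pics/scene13.png

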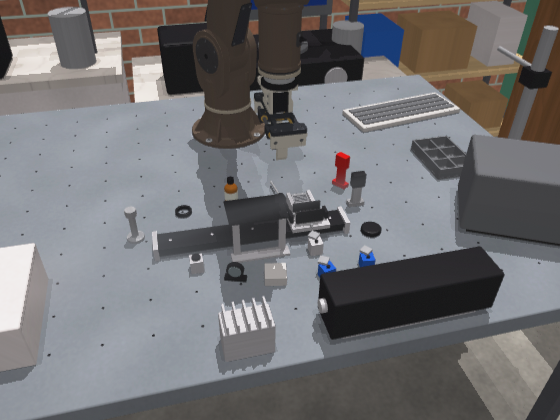

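View pics/w13.png

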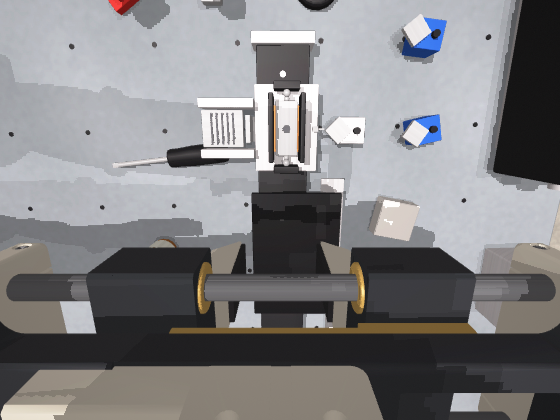

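Run:
```python
from h import *; import pickle
np.set_printoptions(precision=4,suppress=True)
W=cam("wrist",pickle.load(open('o13.pkl','rb')))
c=lambda x,y:(230+(x-2)/5,60+(y-2)/5)
for z in (.06,.069):
  P=[rail(onz(W,*c(*p),z),O) for p in [(242,203),(337,203),(242,479),(336,479)]]; print(z,"w+",P[1][0]-P[0][0],"w-",P[3][0]-P[2][0],"len",P[0][1]-P[2][1],"mid",np.mean(P,0))
print("fin",rail(onz(W,*c(470,346),.043),O),"tip",rail(onz(W,*c(479,353),.04),O),"screw",rail(onz(W,*c(264,69),.03),O))
print("cheeks",[rail(onz(W,*c(*p),.08),O) for p in [(192,165),(378,165),(192,512),(372,512)]])
```

```text
0.06 w+ 0.020348982045501257 w- 0.021135792686662574 len 0.05818928715644975 mid [0.0056 0.1395]
0.069 w+ 0.01979917776709807 w- 0.020564729759751346 len 0.05661708472566912 mid [0.0054 0.1394]
fin [0.0477 0.1394] tip [0.0503 0.1379] screw [-0.      0.2002]
cheeks [array([-0.0146,  0.1737]), array([0.0226, 0.1738]), array([-0.0152,  0.105 ]), array([0.0231, 0.1051])]
```

Wrist view: the bar's length fits home height (58.2 mm at z=0.060), and the fin is about 1.5 mm from the tip. I check both bar ends' heights by parallax from two shifted views.

>>> carry_out:
  commands:
    - [[0,0,0],[-0.035,0,0],-0.1]
    - [[0,0,0],[-0.065,0,0],-0.1]
    - [[0,0,0],[-0.065,0,0],-0.1]
    - [[0,0,0],[-0.065,0,0],-0.1]
    - [[0,0,0],[-0.065,0,0],-0.1]

```text
time: 18.7
eef_pos: [0.5677, -0.0417, 0.2337]
ee_rot: [-0.0, 0.714, 0.7, 0.0]
contact_force: [-0.3, 0.1, 0.5]
opening: 0.0414
```

Run:
```python
from h import *
import pickle; o=ctrl.get_obs(); pickle.dump(o,open('o14.pkl','wb'));print(o['eef_pos'],np.abs(o['dq']).max())
a=ctrl.camera('wrist')[:,:,::-1]; cv2.imwrite('pics/w14.png',a); cv2.imwrite('pics/w14z.png',cv2.resize(a[0:110,230:363],None,fx=5,fy=5,interpolation=cv2.INTER_CUBIC))
```

```text
[ 0.56766171 -0.04169805  0.23368614] 0.0073790558995653266
```

>>> carry_out:
  commands:
    - [[0,0,0],[0.05,0,0],-0.1]
    - [[0,0,0],[0.1,0,0],-0.1]
    - [[0,0,0],[0.13,0,0],-0.1]
    - [[0,0,0],[0.13,0,0],-0.1]
    - [[0,0,0],[0.13,0,0],-0.1]

```text
time: 19.25
eef_pos: [0.5703, 0.0885, 0.2336]
ee_rot: [-0.0, 0.714, 0.7, -0.0]
contact_force: [-0.0, -0.8, 0.2]
opening: 0.0413
```

Run:
```python
from h import *
import pickle; o=ctrl.get_obs(); pickle.dump(o,open('o15.pkl','wb'));print(o['eef_pos'],np.abs(o['dq']).max())
a=ctrl.camera('wrist')[:,:,::-1]; cv2.imwrite('pics/w15.png',a); cv2.imwrite('pics/w15z.png',cv2.resize(a[130:250,230:363],None,fx=5,fy=5,interpolation=cv2.INTER_CUBIC))
```

```text
[0.5702709  0.08845478 0.2336137 ] 0.03319557497214466
```

View pics/w14z.png

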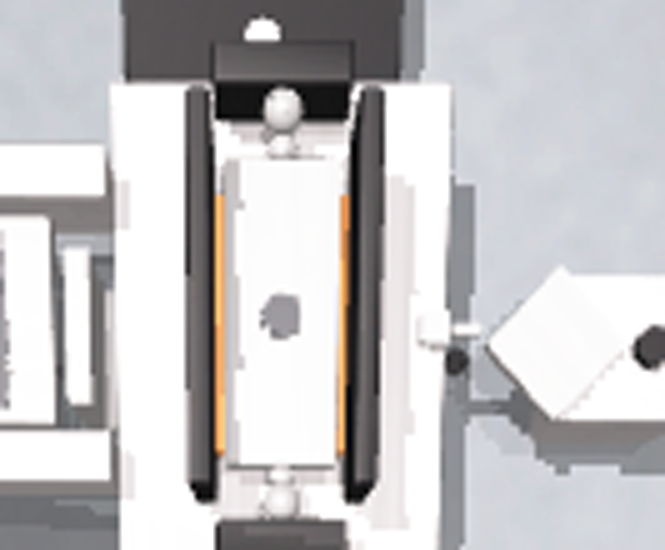

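View pics/w15z.png

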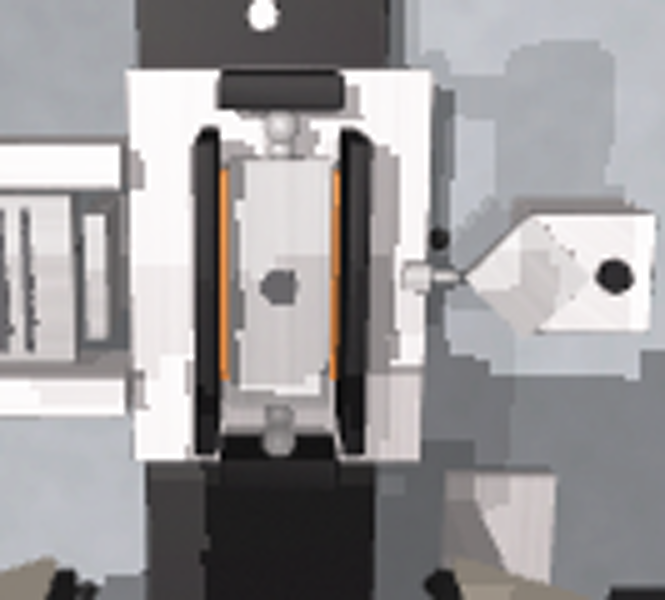

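Run:
```python
from h import *; import pickle
np.set_printoptions(precision=4,suppress=True)
A=cam("wrist",pickle.load(open('o14.pkl','rb')));B=cam("wrist",pickle.load(open('o15.pkl','rb')))
c=lambda x,y:(230+(x-2)/5,(y-2)/5); d=lambda x,y:(230+(x-2)/5,130+(y-2)/5)
for n,p,q in [("+y end",(283,159),(284,159)),("-y end",(283,466),(278,392)),("hole",(283,316),(280,288)),("fin",(480,331),(462,277)),("tip",(487,343),(464,279)),("sh+ outer",(60,146),(60,143)),("sh- outer",(60,481),(60,416)),("screw",(262,33),(263,14))]:
    X,e=two(ray(A,*c(*p)),ray(B,*d(*q))); print(n,X,rail(X,O),np.round(e,4))
```

```text
+y end [0.5763 0.1275 0.06  ] [0.0045 0.1683] [0.0003 0.0003]
-y end [0.5749 0.0708 0.051 ] [0.0044 0.1116] [0.0003 0.0003]
hole [0.5754 0.0983 0.0618] [0.0042 0.1391] [0.0001 0.0001]
fin [0.6187 0.0975 0.0473] [0.0475 0.1393] [0.0004 0.0004]
tip [0.6204 0.096  0.0422] [0.0493 0.1379] [0.0001 0.0001]
sh+ outer [0.5283 0.1317 0.0577] [-0.0436  0.1715] [0.0024 0.0024]
sh- outer [0.525  0.068  0.0592] [-0.0455  0.1077] [0.0023 0.0023]
screw [0.5725 0.1591 0.0339] [0.     0.1998] [0.0001 0.0001]
```

+y end z=0.060 and bar middle z=0.062: home (69 mm before). The -y end reads 0.051, probably because the visible edge is the lower edge of its end face, and in any case it isn't up. The gripper is clear of everything, so I'm handing the job in.

```bash
python3 -c "
from bench import ctrl
print(ctrl.get_obs()['contact_force']); print(ctrl.sign_off())"
```

```text
[ 0.47684347 -0.09979126  0.28382187]
the job is handed in; nothing more can be done
None
```

The job was done in the order asked and handed in at about 19 s of the 58 s. My checks found no failure, but the fin is about 1.5 mm off the pointer tip and one bar-end height reading disagreed.

**What I did**
- I held the lock tab about 7–8 mm down with the shut fingers and slid the carriage about 134 mm along the rail. Letting the tab up locked it at about 0.140.
- I gripped the black-handled seating tool, centred its foot between the cheeks and pressed the retaining bar home. The wrist force rose to about 20 N at the bottom.
- I stood the tool upright again at (0.495, 0.262). That is about 2 cm from where it was and turned to a different angle, to stay clear of the red look-alike.

**What the last checks showed**
- **Lock tab:** side-view crops before and after the slide show the pad at the same depth below the shoulders, so it is fully up.
- **Fin and pointer:** the fin is about 1.4–1.7 mm past the pointer tip (0.139–0.140 against 0.138). One reading gave 0.6 mm. The next gap, 0.135, would be about 3 mm off, so 0.140 is the nearest one.
- **Retaining bar:** two-view heights gave 60 mm at the +y end and 62 mm in the middle, against 69 mm before pressing. The -y end read 51 mm, below the possible 60 mm. I take that as the lower edge of its end face being measured. It is not up, but its exact height is not confirmed.
- **Other objects:** I saw no bystander displaced in the final scene and side pictures; only the screwdriver was compared with its starting position. The robot was touching nothing at hand-in.

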